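Collect labelled bottles from a catch tray and slide the tote into its bay

ROBOT

A 6-joint arm with a two-finger parallel gripper is mounted at the origin on a cart in front of the work surface, level with it; the furniture and walls round the work are solid. World frame = base frame: x ahead of the robot, y to its left, z up, the work surface at z = 0. Lengths are in m, angles in rad, forces in N, time in s.
With the tool pointing down it reaches from about 0.3 to 0.775 m from the base axis. Payload 14.6 kg.
Tool frame: the origin (TCP) lies midway between the tips of the shut fingers; the grasp point (between the pads) lies 19 mm behind it (hold_point_z is the z of the grasp point in the tool frame, in m); z points along the fingers, y is the line along which they close (so a half turn about z gives the same grasp; the last joint's range is limited). The gripper opens to 94 mm and grips with 3 to 60 N. Pads are 16 mm wide; open, the fingers measure 119 mm over their backs; the gripper's body (75 mm by 177 mm) begins 78 mm behind the grasp point.
Start: joints at [-0.067, 0.3, 1.521, -0, 1.321, -0.067], TCP at [0.55, -0, 0.205] pointing down, gripper open.
Joint ranges: [-3.03, 3.03], [-0.79, 2.21], [0.23, 2.52], [-1.04, 4.18], [0, 3.07], [-2.55, 2.55]. Speed limits (rad/s): [2.22, 2.22, 2.57, 3.14, 3.14, 3.14].

INTERFACE

Orientations are given as [roll, pitch, yaw] about the fixed x, y, z axes, in that order (R = Rz(yaw) Ry(pitch) Rx(roll)).
In Python, from station import * gives the robot as it stands. The module is installed in compiled form; this text tells all that it offers.
- The arm moves only by the tool send_rows, never from a script. Its argument "rows" is a list of rows, each an object of numbers: "dx", "dy", "dz": the shift along the tool's x, y, z in mm; "roll": the turn about the tool's z in degrees; "jaw": the closure, from -1 (fully open) to 1 (shut). In form: [{"dx": .., "dy": .., "dz": .., "roll": .., "jaw": ..}, ...]. A call has 1 to 12 rows; each row shifts and turns the commanded pose from where the row before left it, along the tool's axes as they then stand; what a row does not reach is not made up. A row lasts 1/12 s, in which the tool goes at most 41.7 mm and 7.16 degrees, less where a joint would pass 70% of its speed; a pose out of reach is approached as far as the arm can. A call is refused whole if a number of a shift passes 41.7 or a number of a turn 7.16, either way. A call with a gripper value outside its range is refused whole. The fingers move at their own pace and stop on an object; "force" is the grip in N (left out, the last holds). Time passes only in rows, so rows that do not move let the fingers close. It gives the time, the measured TCP pose, the force, the opening and the grip force at its end, in the units of the state.
- get_obs(): the state, without advancing time (a new reading comes with each control period).
- camera(name): name is "scene" or "side" or "wrist"; returns a dict with "frame" (420x560x3 uint8, red, green, blue), "z_map" (420x560 float32, m along the optical axis (not along the pixel's ray), 0 where there is no reading), "camera_matrix" (3x3 intrinsics, pixels), "D" ([k1, k2, p1, p2, k3] as OpenCV has them; the pictures are not rectified), "rvec" (rotation vector, rad) and "tvec" (3), from world to camera coordinates, as OpenCV has them. Camera axes: x right, y down, z forward; pixel columns grow to the right and rows downward; lengths in m; the calibration is good to about 2 mm. A picture is of the moment at which its call begins.
- hand_in(): hands the job in; it is judged then, once.
The state is a dict: "time_s": time; "qpos": joint angles; "joint_vel": joint speeds; "tau": joint torques, N m; "ee_pos": TCP position; "eef_rot": TCP orientation; "force": force on the tool from outside, world axes, zero at the start; "moment": the same for the moment, N m; "grip_width": finger opening in m; "grip_force": force on a finger pad.
Only numpy, scipy, OpenCV 4.12 (cv2) and the standard library are available. Lean on these libraries where they do the work, as an engineer would, in place of code of your own. Each camera call takes 0.05 s, during which the arm holds its last target. There are 200 camera calls.

TASK

Take the two tall finished bottles out of the labeller's catch tray, reaching in at a slant under its clear guard, and lay them gently on their sides in the grey tote; the short setup bottle stays in the tray. Then slide the loaded tote sideways along the bench, without lifting it, until it bears lightly on the sprung buffer of the pick-up bay, and let go so that it stays bearing there. Leave the cuvette box standing behind the tote alone.

Things in the scene. Friction and masses are not known exactly. Their poses are not given: they have to be found in the camera images.
- labeller: white bench-top bottle labeller, fixed; origin on the bench under the middle of its steel catch tray. x points from the tray to the housing (the tray's open front looks to -x), y to the left seen from the front, z up. Housing from x = +85 mm on, 270 mm wide, 295 mm high. A clear guard covers the tray (see guard_edge).
- tray_floor (a point): middle of the tray floor, 12 mm above the bench, axes as the labeller. Floor inside x -60 to +85, y -135 to +135 mm; front lip 5 mm thick, 12 mm above the floor; side walls 16 mm. Three lanes along x at y = -80, 0, +80 mm, each with two ribs 10 mm either side of its middle, 4 mm high, that cradle a bottle. Any bottle may be in any lane.
- guard_edge (a point): middle of the lower front edge of the clear, aluminium-edged guard, 35 mm before the tray's middle and 188 mm above the bench; 272 mm wide, 14 mm thick, level from here back to the housing, its sides open. A tool pointing straight down at a bottle meets the guard; one slanted 35 to 45 degrees, its hand towards the front (-x), passes under it.
- bottle_a: tall finished bottle, white screw cap, 34 mm diameter, 79 mm long (body 64 mm, then the cap, 27 mm diameter), 0.09 to 0.18 kg; lies in a lane of the tray with its axis along the lane and its cap towards the housing. Origin in the centre of its base, z along its axis towards the cap (so z is level when it lies, or dips up to 6 degrees to the cap).
- bottle_b: the other tall finished bottle, the same as bottle_a
- bottle_short: short setup bottle, white, 23 mm diameter, 50 mm long, lying in the remaining lane of the tray; to be left in the tray. Origin in the centre of its base, z towards its cap.
- tote: loose low open tote of grey plastic, 206 mm along its x, 180 mm along its y, 40 mm high, walls and floor 8 mm thick, 0.4 to 0.65 kg; origin under its centre. Five ribs along x on its floor, at y = -40 to +40 mm every 20 mm, tops 12 mm above the underside: a tall bottle lying along x settles between two ribs, its axis 26 mm above the underside.
- tote_wall (a point): middle of the top edge of the tote's +y wall (its left wall, away from the bay), 86 mm from the tote's centre; 8 mm thick and upright, it can be pinched from above to drag the tote. Axes as the tote.
- bay_stop: fixed dark steel bracket of the pick-up bay, 110 mm wide along its x, 55 mm high, to the right of the tote; origin under the middle of its upright plate. Its +y looks along the bay to the tote: slide the tote along this axis (towards -y) onto the buffer. Two flat white lines on the bench mark the sides of the bay.
- buffer_seat (a point): root of the buffer on the bracket's plate, 26 mm up; axes as bay_stop. The round rubber head (36 mm diameter) stands out along +y; its free face is 47 to 77 mm from here: the screw setting is not reported, find it by touch or sight. Spring 220 N/m (1 N per 4.5 mm), 20 mm of travel, then solid. Bench friction of the loaded tote, 2 to 10 N, holds it on the pressed spring.
- cuvette_box: slim upright cuvette box of pale plastic, 22 x 24 mm, 75 mm high, standing behind the tote; bystander. Origin under its centre.
Mind the look-alikes: they are no part of the job. Leave any yellow look-alike of the bottle_b alone.

How it is judged:
By the outcome, as a careful person would: the job done as asked, in the order asked, and still so for the second after the job is handed in, with the robot touching nothing.
It also fails if it takes over 72 s, if anything falls off the work surface, if the arm or the gripper's body presses on something with over 40 N, if the wrist force passes 120 N, or if a joint passes its speed limit or range.

## Working session

There is one attempt and no reset: what is moved stays moved. The work goes in short steps, Python scripts to look and compute and a tool call to move; the robot and the scene stay as the last step left them, time stands still between calls to the robot, and variables do not carry over. Pictures are saved under pics/ and viewed, at most 10 in all, crops included, and the job is handed in when it is done.

Besides the shell and the picture viewer there is one more tool, called after ">>>" as name(argument=value, ...), one argument or row to a line, values as JSON. send_rows: Moves the arm, as the interface text tells. Its arguments: {"type":"object","properties":{"rows":{"type":"array"},"force":{"type":"number"}},"required":["rows"]}

```bash
mkdir -p pics; cat > h.py <<'E'
from station import *
import numpy as np, cv2
from scipy.spatial.transform import Rotation as Ro
def shot(n,save=None):
    c=camera(n); c={k:(np.array(v) if k!='frame' else v) for k,v in c.items()}
    if save: cv2.imwrite('pics/'+save+'.png',c['frame'][:,:,::-1])
    return c
def pts(c):
    h,w=c['z_map'].shape
    u,v=np.meshgrid(np.arange(w),np.arange(h))
    p=cv2.undistortPoints(np.stack([u,v],-1).reshape(-1,1,2).astype(float),c['camera_matrix'],c['D']).reshape(h,w,2)
    z=c['z_map'][...,None]
    P=np.concatenate([p*z,z],-1)
    R=cv2.Rodrigues(c['rvec'])[0]
    W=(P-c['tvec'].reshape(3))@R
    W[c['z_map']<=0]=np.nan
    return W
E
python3 - <<'E'
from h import *
for n in ('scene','side'):
    c=shot(n,n+'0'); np.savez('/tmp/'+n,**c)
    R=cv2.Rodrigues(c['rvec'])[0]; print(n,-R.T@c['tvec'].reshape(3))
o=get_obs(); print(o)
E
ls
```

```text
scene [ 0.06671226 -0.76651035  1.02864115]
side [0.5181815  0.83402516 0.53288201]
{'time_s': 0.1, 'qpos': array([-6.66229898e-02,  3.00430083e-01,  1.52154411e+00, -2.52490547e-05,
        1.32069660e+00, -6.65818106e-02]), 'joint_vel': array([-0.00049361, -0.00193135, -0.0021353 ,  0.00028253, -0.00039761,
       -0.00016917]), 'tau': array([ 1.84928511e-03, -5.32644153e+01, -3.53284299e+01,  7.10431044e-02,
        2.34944851e-02, -7.30603051e-05]), 'ee_pos': array([ 5.49753521e-01, -5.76772279e-06,  2.04924469e-01]), 'eef_rot': array([-3.14051528e+00, -4.73289220e-05,  1.57076138e+00]), 'force': array([-0.1918387 , -0.66251987, -0.21465118]), 'moment': array([ 0.03247162, -0.01465485,  0.01720919]), 'grip_force': 0.0, 'grip_width': 0.09381033062378691}
h.py
pics
```

View pics/scene0.png

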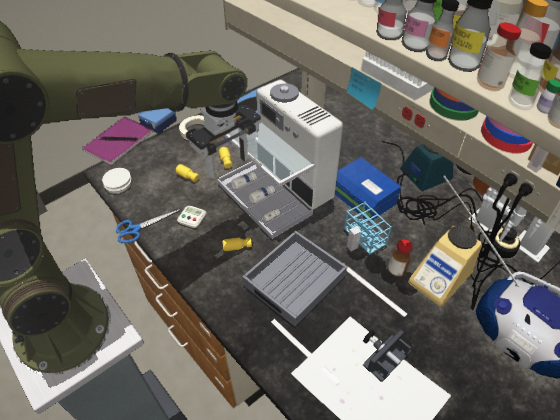

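View pics/side0.png

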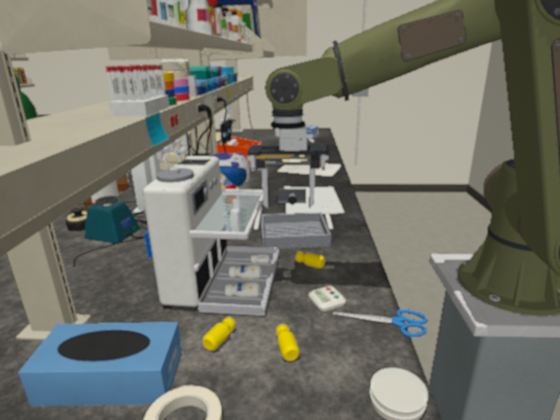

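```bash
cat > m.py <<'E'
from h import *
for n in ('scene','side'):
    c=dict(np.load('/tmp/%s.npz'%n)); W=pts(c); np.save('/tmp/W_'+n,W)
    x0,y0,x1,y1={'scene':(200,80,420,400),'side':(140,140,340,330)}[n]
    im=c['frame'][y0:y1,x0:x1,::-1]; s={'scene':2.4,'side':3.}[n]
    s=min(800/im.shape[1],600/im.shape[0])
    if n=='scene':
        a=cv2.resize(c['frame'][80:330,200:420,::-1],None,fx=2.4,fy=2.4,interpolation=cv2.INTER_CUBIC)
        cv2.imwrite('pics/sc_crop.png',a)
    else:
        cv2.imwrite('pics/sd_crop.png',cv2.resize(im,None,fx=s,fy=s,interpolation=cv2.INTER_CUBIC))
W=np.load('/tmp/W_scene.npy')
def P(u,v): print((u,v),np.round(np.nanmedian(W[v-1:v+2,u-1:u+2].reshape(-1,3),0),3))
for uv in [(240,180),(263,192),(271,213),(222,178),(262,230),(310,235),(335,210),(295,234),(243,280),(291,320),(346,268),(295,275),(353,237),(380,350),(370,340),(404,313),(240,244),(225,158),(187,172),(300,90),(285,150)]: P(*uv)
E
python3 m.py
```

```text
(240, 180) [0.636 0.078 0.045]
(263, 192) [ 0.657 -0.004  0.044]
(271, 213) [ 0.627 -0.077  0.034]
(222, 178) [0.614 0.144 0.022]
(262, 230) [ 0.586 -0.086  0.   ]
(310, 235) [ 0.677 -0.189  0.   ]
(335, 210) [ 0.799 -0.167 -0.001]
(295, 234) [ 0.627 -0.179  0.036]
(243, 280) [ 0.431 -0.2    0.026]
(291, 320) [ 0.451 -0.362  0.017]
(346, 268) [ 0.651 -0.35   0.038]
(295, 275) [ 0.548 -0.267  0.011]
(353, 237) [ 0.723 -0.302  0.059]
(380, 350) [ 0.536 -0.567  0.055]
(370, 340) [ 0.551 -0.528  0.027]
(404, 313) [ 0.683 -0.529  0.001]
(240, 244) [ 0.497 -0.101  0.024]
(225, 158) [0.672 0.207 0.025]
(187, 172) [0.542 0.228 0.03 ]
(300, 90) [1.142 0.362 0.004]
(285, 150) [ 0.712 -0.039  0.197]
```

View pics/sc_crop.png

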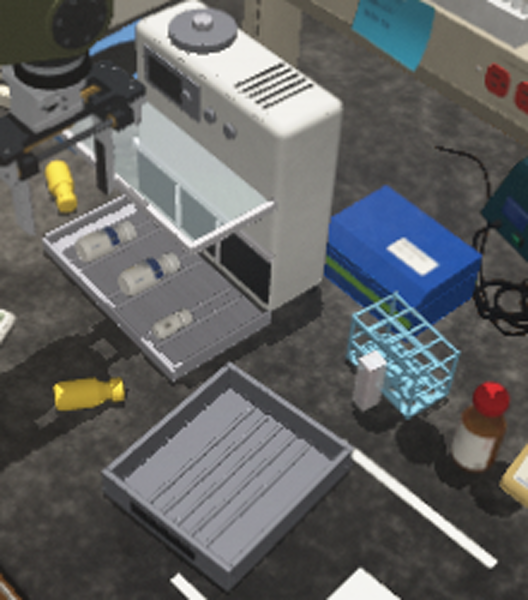

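View pics/sd_crop.png

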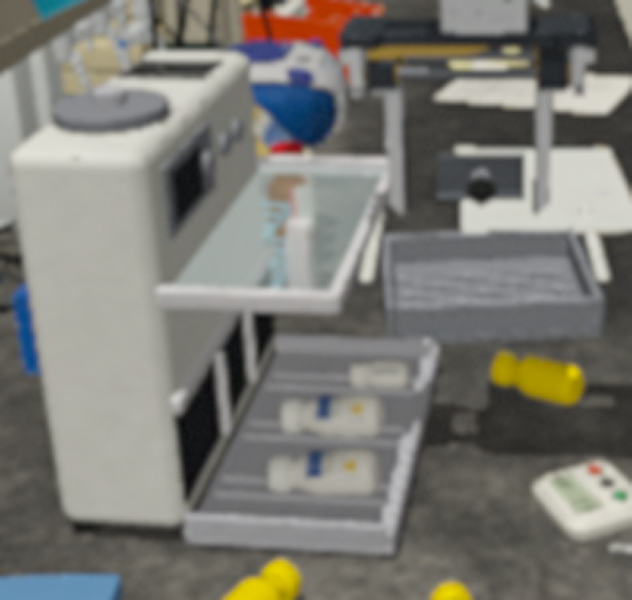

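```bash
cat > f.py <<'E'
from h import *
def rect(W,m):
    p=W[m][:,:2].astype(np.float32); r=cv2.minAreaRect(p*1000); print(len(p),np.round(r[0],1),np.round(r[1],1),round(r[2],2)); print(np.round(cv2.boxPoints(r)/1000,3).tolist())
S=np.load('/tmp/W_scene.npy'); D=np.load('/tmp/W_side.npy')
def box(W,x0,x1,y0,y1,z0,z1): return (W[...,0]>x0)&(W[...,0]<x1)&(W[...,1]>y0)&(W[...,1]<y1)&(W[...,2]>z0)&(W[...,2]<z1)
for n,W in (('S',S),('D',D)):
    print(n,'tote rim'); rect(W,box(W,.40,.70,-.38,-.14,.034,.046))
    print('guard'); 
    m=box(W,.55,.9,-.2,.22,.19,.215); rect(W,m); print(np.nanmean(W[m],0))
    print('tray lip'); m=box(W,.57,.66,-.16,.2,.019,.029); rect(W,m)
    for nm,y in (('A',.08),('B',0),('s',-.08)):
        m=box(W,.58,.80,y-.03,y+.03,.033,.07); p=W[m]; print(nm,len(p),np.round(np.nanpercentile(p,[1,50,99],axis=0),3).tolist())
        mm=p[:,2]>.041 if nm!='s' else p[:,2]>.031
        if mm.sum()>8: l=cv2.fitLine(p[mm][:,:2].astype(np.float32),cv2.DIST_HUBER,0,.01,.01).ravel(); print('  line',np.round(l,3))
    print('cuv');m=box(W,.69,.78,-.34,-.27,.03,.08); p=W[m]; print(len(p),np.round(np.nanpercentile(p,[2,50,98],axis=0),3).tolist())
    print('bay');m=box(W,.46,.64,-.68,-.48,.05,.062); rect(W,m)
    m=box(W,.44,.64,-.68,-.40,.012,.049); p=W[m]; print(len(p),np.round(np.nanpercentile(p,[1,50,99],axis=0),3).tolist())
c=dict(np.load('/tmp/scene.npz')); cs=dict(np.load('/tmp/side.npz'))
a=cv2.resize(c['frame'][300:410,320:430,::-1],None,fx=4,fy=4,interpolation=cv2.INTER_CUBIC)
cv2.imwrite('pics/bay.png',a)
E
python3 f.py
```

```text
S tote rim
950 [ 543.3 -273.3] [209.4 183. ] 6.52
[[0.42899999022483826, -0.1940000057220459], [0.44999998807907104, -0.37599998712539673], [0.6579999923706055, -0.35199999809265137], [0.6370000243186951, -0.17000000178813934]]
guard
2907 [702.8  -9.9] [211.7 291.8] 8.81
[[0.5759999752044678, 0.11800000071525574], [0.6209999918937683, -0.17000000178813934], [0.8299999833106995, -0.1379999965429306], [0.7850000262260437, 0.1509999930858612]]
[ 0.68864312 -0.03547467  0.19794846]
tray lip
371 [621.   28.9] [ 77.2 332.2] 0.04
[[0.5820000171661377, 0.19499999284744263], [0.5830000042915344, -0.13699999451637268], [0.6600000262260437, -0.13699999451637268], [0.6589999794960022, 0.19499999284744263]]
A 191 [[0.615, 0.066, 0.033], [0.646, 0.078, 0.042], [0.691, 0.098, 0.051]]
  line [1.    0.009 0.633 0.08 ]
B 209 [[0.621, -0.028, 0.033], [0.653, -0.002, 0.042], [0.738, 0.016, 0.05]]
  line [ 0.983 -0.183  0.651  0.001]
s 163 [[0.61, -0.109, 0.033], [0.734, -0.077, 0.045], [0.737, -0.051, 0.069]]
  line [ 1.    -0.026  0.705 -0.079]
cuv
297 [[0.722, -0.336, 0.031], [0.74, -0.304, 0.069], [0
[... 945 characters left out ...]
 0.19499999284744263], [0.6010000109672546, 0.19900000095367432]]
A 406 [[0.619, 0.053, 0.033], [0.662, 0.093, 0.043], [0.745, 0.108, 0.069]]
  line [ 0.995 -0.105  0.682  0.088]
B 308 [[0.625, -0.028, 0.033], [0.667, 0.011, 0.041], [0.742, 0.025, 0.069]]
  line [ 0.988 -0.154  0.684  0.005]
s 71 [[0.614, -0.108, 0.033], [0.736, -0.079, 0.05], [0.737, -0.059, 0.069]]
  line [ 0.99  -0.142  0.725 -0.084]
cuv
0 [nan, nan, nan]
bay
43 [ 558.2 -564.1] [105.   20.7] 2.01
[[0.5049999952316284, -0.5559999942779541], [0.5059999823570251, -0.5759999752044678], [0.6110000014305115, -0.5730000138282776], [0.6100000143051147, -0.5519999861717224]]
293 [[0.506, -0.57, 0.012], [0.556, -0.561, 0.032], [0.611, -0.508, 0.049]]
  return np.nanmean(a, axis, out=out, keepdims=keepdims)
```

View pics/bay.png

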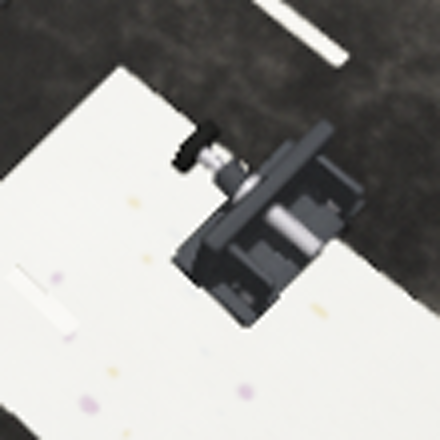

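```bash
cat > g.py <<'E'
from h import *
from f import box,S,D
c={n:dict(np.load('/tmp/%s.npz'%n)) for n in('scene','side')}
for n,W in (('scene',S),('side',D)):
    hsv=cv2.cvtColor(c[n]['frame'],cv2.COLOR_RGB2HSV)
    # lip: top points z .020-.028, not yellow
    m=box(W,.56,.66,-.15,.16,.020,.028)&(hsv[...,1]<90)
    p=W[m]; xs=[];ys=[]
    for y in np.arange(-.14,.16,.01):
        q=p[abs(p[:,1]-y)<.005]
        if len(q)>1: xs.append(q[:,0].min()); ys.append(y)
    print(n,'lip',np.round(xs,3)); k=np.polyfit(ys,xs,1); print(k, 'yaw',np.degrees(np.arctan(-k[0])))
    # housing front: z .21-.28, x>.72
    m=box(W,.70,.80,-.12,.12,.215,.28)&(hsv[...,1]<60); p=W[m]
    if len(p)>20:
        l=cv2.fitLine(p[:,:2].astype(np.float32),cv2.DIST_HUBER,0,.01,.01).ravel(); print('housing',len(p),l,np.degrees(np.arctan2(-l[0],l[1])))
    # guard outline: use z .180-.206 and x min per y
    m=box(W,.57,.72,-.18,.18,.183,.206)&(hsv[...,2]>110); p=W[m]
    for y in np.arange(-.18,.18,.02):
        q=p[abs(p[:,1]-y)<.005]
        if len(q)>1: print('g',round(y,2),np.round(q[:,0].min(),3),len(q),end=';')
    print()
    # bottle label / blue and bottle bodies
    for nm,y in (('A',.085),('B',.003),('s',-.075)):
        m=box(W,.60,.74,y-.04,y+.04,.026,.055); p=W[m]
        t=[]
        for x in np.arange(.60,.74,.01):
            q=p[abs(p[:,0]-x)<.005]
            if len(q)>3: j=np.argsort(q[:,2])[-4:]; t.append((round(x,3),)+tuple(np.round(q[j].mean(0)[1:],3)))
        print(nm,[tuple(map(float,a)) for a in t])
E
python3 g.py 2>/dev/null| sed -n '/^scene/,$p'
```

```text
scene lip [0.611 0.583 0.583 0.583 0.585 0.585 0.586 0.585 0.585 0.586 0.587 0.588
 0.589 0.588 0.59  0.59  0.591 0.59  0.592 0.592 0.59  0.593 0.594 0.594
 0.594 0.595 0.595 0.598 0.596 0.598]
[0.03465658 0.59037708] yaw -1.9848813240500827
housing 1051 [0.03150021 0.99950373 0.7391554  0.0082698 ] -1.8051275
g -0.14 0.682 5;g -0.12 0.612 77;g -0.1 0.614 106;g -0.08 0.615 99;g -0.06 0.615 102;g -0.04 0.616 104;g -0.02 0.617 94;g -0.0 0.619 92;g 0.02 0.628 78;g 0.04 0.642 64;g 0.06 0.622 65;g 0.08 0.624 30;g 0.1 0.624 3;g 0.12 0.623 30;
A [(0.62, 0.086, 0.05), (0.63, 0.085, 0.05), (0.64, 0.081, 0.05), (0.65, 0.08, 0.049), (0.66, 0.081, 0.048), (0.67, 0.08, 0.041), (0.68, 0.084, 0.04), (0.69, 0.081, 0.04)]
B [(0.62, 0.003, 0.047), (0.63, 0.002, 0.05), (0.64, 0.003, 0.049), (0.65, 0.005, 0.048), (0.66, 0.003, 0.048), (0.67, 0.001, 0.045), (0.68, 0.001, 0.041), (0.69, -0.001, 0.041), (0.7, 0.0, 0.041), (0.74, -0.027, 0.049)]
s [(0.61, -0.074, 0.035), (0.62, -0.074, 0.037), (0.63, -0.075, 0.037), (0.64, -0.073, 0.034), (0.65, -0.077, 0.035), (0.73, -0.087, 0.054), (0.74, -0.059, 0.054)]

[... 438 characters left out ...]
0.04 0.624 75;g 0.06 0.625 74;g 0.08 0.626 82;g 0.1 0.627 83;g 0.12 0.628 62;g 0.14 0.629 306;
A [(0.62, 0.09, 0.049), (0.63, 0.09, 0.05), (0.64, 0.088, 0.049), (0.65, 0.089, 0.048), (0.66, 0.085, 0.047), (0.67, 0.087, 0.046), (0.68, 0.084, 0.04), (0.69, 0.084, 0.041)]
B [(0.62, 0.006, 0.039), (0.63, 0.009, 0.046), (0.64, 0.008, 0.046), (0.65, 0.006, 0.046), (0.66, 0.012, 0.046), (0.67, 0.008, 0.045), (0.68, 0.007, 0.039), (0.69, 0.004, 0.039), (0.7, 0.004, 0.039), (0.73, -0.036, 0.048), (0.74, -0.024, 0.055)]
s [(0.61, -0.07, 0.032), (0.62, -0.071, 0.033), (0.63, -0.069, 0.034), (0.64, -0.067, 0.032), (0.65, -0.07, 0.032), (0.66, -0.072, 0.028), (0.73, -0.072, 0.053), (0.74, -0.062, 0.054)]
```

>>> send_rows(
  rows=[
    {"dz": -40},
    {"dz": -40},
    {"dz": -40},
    {"dz": -40},
    {"dz": -40},
    {"dz": -40},
    {"dz": -40},
    {"dz": -40},
  ],
)

```text
invalid input at $.rows[0]: expected keys dx, dy, dz, roll, jaw
```

>>> send_rows(
  rows=[
    {"dx": 0,"dy": 0,"dz": -40,"roll": 7,"jaw": -1},
    {"dx": 0,"dy": 0,"dz": -40,"roll": 7,"jaw": -1},
    {"dx": 0,"dy": 0,"dz": -40,"roll": 7,"jaw": -1},
    {"dx": 0,"dy": 0,"dz": -40,"roll": 7,"jaw": -1},
    {"dx": 0,"dy": 0,"dz": -40,"roll": 7,"jaw": -1},
    {"dx": 0,"dy": 0,"dz": -40,"roll": 7,"jaw": -1},
    {"dx": 0,"dy": 0,"dz": -40,"roll": 7,"jaw": -1},
    {"dx": 0,"dy": 0,"dz": -40,"roll": 7,"jaw": -1},
  ],
)

```text
time_s: 0.77
ee_pos: [0.5493, 0.0001, 0.5273]
eef_rot: [-3.142, 0.0, 0.587]
force: [0.3, -0.6, 0.2]
grip_width: 0.0937
grip_force: 0.0
```

```bash
cat > s.py <<'E'
from h import *
o=get_obs(); np.set_printoptions(suppress=True)
R=Ro.from_euler('xyz',o['eef_rot']).as_matrix()
print(round(o['time_s'],2),'p',np.round(o['ee_pos'],4),'grasp',np.round(o['ee_pos']-.019*R[:,2],4)); print('x',np.round(R[:,0],3),'y',np.round(R[:,1],3),'z',np.round(R[:,2],3)); print('q',np.round(o['qpos'],3),'F',np.round(o['force'],2),'gw',o['grip_width'],o['grip_force'])
E
python3 s.py
```

```text
0.77 p [0.5493 0.0001 0.5273] grasp [0.5493 0.0001 0.5463]
x [ 0.832  0.554 -0.   ] y [ 0.554 -0.832 -0.   ] z [-0. -0. -1.]
q [-0.067  0.321  0.76  -0.     2.06   0.917] F [ 0.27 -0.64  0.19] gw 0.09373746946866572 0.0
```

>>> send_rows(
  rows=[
    {"dx": 0,"dy": 0,"dz": -40,"roll": 7,"jaw": -1},
    {"dx": 0,"dy": 0,"dz": -40,"roll": 7,"jaw": -1},
    {"dx": 0,"dy": 0,"dz": -40,"roll": 7,"jaw": -1},
    {"dx": 0,"dy": 0,"dz": -40,"roll": 7,"jaw": -1},
    {"dx": 0,"dy": 0,"dz": -40,"roll": 6,"jaw": -1},
    {"dx": 0,"dy": 0,"dz": -40,"roll": 0,"jaw": -1},
  ],
)

```text
time_s: 1.27
ee_pos: [0.5002, -0.0003, 0.6598]
eef_rot: [3.139, -0.033, 0.101]
force: [-1.5, 0.0, 0.3]
grip_width: 0.0943
grip_force: 0.0
```

```bash
python3 s.py
```

```text
1.27 p [ 0.5002 -0.0003  0.6598] grasp [ 0.4995 -0.0003  0.6787]
x [0.994 0.101 0.033] y [ 0.101 -0.995  0.003] z [ 0.033  0.    -0.999]
q [-0.075  0.436  0.237  0.004  2.436  1.397] F [-1.53  0.05  0.3 ] gw 0.09429754581784908 0.0
```

>>> send_rows(
  rows=[
    {"dx": 40,"dy": 0,"dz": 0,"roll": 0,"jaw": -1},
    {"dx": 40,"dy": 0,"dz": 0,"roll": 0,"jaw": -1},
    {"dx": 40,"dy": 0,"dz": 0,"roll": 0,"jaw": -1},
    {"dx": 40,"dy": 0,"dz": 0,"roll": 0,"jaw": -1},
  ],
)

```text
time_s: 1.6
ee_pos: [0.5989, 0.0162, 0.5932]
eef_rot: [3.133, -0.083, 0.109]
force: [0.4, 0.1, -0.2]
grip_width: 0.094
grip_force: 0.0
```

```bash
python3 s.py
```

```text
1.6 p [0.5989 0.0162 0.5932] grasp [0.5973 0.0162 0.6121]
x [0.991 0.108 0.083] y [ 0.108 -0.994  0.008] z [ 0.084  0.001 -0.997]
q [-0.036  0.562  0.236  0.005  2.259  1.43 ] F [ 0.41  0.13 -0.23] gw 0.0940302081542987 0.0
```

>>> send_rows(
  rows=[
    {"dx": 32,"dy": 0,"dz": -26,"roll": 0,"jaw": -1},
    {"dx": 32,"dy": 0,"dz": -26,"roll": 0,"jaw": -1},
    {"dx": 32,"dy": 0,"dz": -26,"roll": 0,"jaw": -1},
    {"dx": 32,"dy": 0,"dz": -26,"roll": 0,"jaw": -1},
    {"dx": 32,"dy": 0,"dz": -26,"roll": 0,"jaw": -1},
    {"dx": 32,"dy": 0,"dz": -26,"roll": 0,"jaw": -1},
    {"dx": 32,"dy": 0,"dz": -26,"roll": 0,"jaw": -1},
    {"dx": 32,"dy": 0,"dz": -26,"roll": 0,"jaw": -1},
  ],
)

```text
time_s: 2.27
ee_pos: [0.624, 0.0344, 0.6166]
eef_rot: [3.122, -0.248, 0.111]
force: [0.4, -0.2, -1.0]
grip_width: 0.094
grip_force: 0.0
```

```bash
python3 s.py
```

```text
2.27 p [0.624  0.0344 0.6166] grasp [0.6193 0.0343 0.6351]
x [0.963 0.108 0.246] y [ 0.106 -0.994  0.019] z [ 0.246  0.008 -0.969]
q [-0.008  0.535  0.235  0.011  2.123  1.461] F [ 0.35 -0.23 -1.01] gw 0.09398221783488245 0.0
```

>>> send_rows(
  rows=[
    {"dx": 36,"dy": 3,"dz": -18,"roll": 5,"jaw": -1},
    {"dx": 36,"dy": 2,"dz": -18,"roll": 3,"jaw": -1},
    {"dx": 37,"dy": 0,"dz": -17,"roll": 0,"jaw": -1},
    {"dx": 37,"dy": 0,"dz": -16,"roll": 0,"jaw": -1},
    {"dx": 38,"dy": 0,"dz": -15,"roll": 0,"jaw": -1},
    {"dx": 38,"dy": 0,"dz": -14,"roll": 0,"jaw": -1},
    {"dx": 38,"dy": 0,"dz": -13,"roll": 0,"jaw": -1},
    {"dx": 39,"dy": 0,"dz": -12,"roll": 0,"jaw": -1},
    {"dx": 39,"dy": 0,"dz": -11,"roll": 0,"jaw": -1},
    {"dx": 39,"dy": 0,"dz": -10,"roll": 0,"jaw": -1},
    {"dx": 40,"dy": 0,"dz": -9,"roll": 0,"jaw": -1},
    {"dx": 40,"dy": 0,"dz": -8,"roll": 0,"jaw": -1},
  ],
)

```text
time_s: 3.27
ee_pos: [0.7201, 0.0102, 0.6169]
eef_rot: [-3.108, -0.511, -0.038]
force: [0.0, 1.1, -0.3]
grip_width: 0.0937
grip_force: 0.0
```

```bash
python3 s.py
```

```text
3.27 p [0.7201 0.0102 0.6169] grasp [0.7108 0.0099 0.6335]
x [ 0.872 -0.033  0.489] y [-0.021 -0.999 -0.03 ] z [ 0.49   0.015 -0.872]
q [-0.052  0.58   0.236  0.042  1.815  1.569] F [ 0.04  1.14 -0.25] gw 0.09366587765826719 0.0
```

>>> send_rows(
  rows=[
    {"dx": 38,"dy": 0,"dz": -15,"roll": 0,"jaw": -1},
    {"dx": 38,"dy": 0,"dz": -15,"roll": 0,"jaw": -1},
    {"dx": 38,"dy": 0,"dz": -14,"roll": 0,"jaw": -1},
    {"dx": 39,"dy": 0,"dz": -13,"roll": 0,"jaw": -1},
    {"dx": 39,"dy": 0,"dz": -12,"roll": 0,"jaw": -1},
    {"dx": 39,"dy": 0,"dz": -11,"roll": 0,"jaw": -1},
    {"dx": 39,"dy": 0,"dz": -10,"roll": 0,"jaw": -1},
  ],
)

```text
time_s: 3.85
ee_pos: [0.7362, -0.0007, 0.6611]
eef_rot: [-3.095, -0.677, -0.048]
force: [-0.3, -0.1, 0.1]
grip_width: 0.0942
grip_force: 0.0
```

```bash
python3 s.py
```

```text
3.85 p [ 0.7362 -0.0007  0.6611] grasp [ 0.7243 -0.001   0.6759]
x [ 0.779 -0.038  0.626] y [-0.019 -0.999 -0.036] z [ 0.627  0.016 -0.779]
q [-0.074  0.547  0.236  0.062  1.683  1.558] F [-0.32 -0.08  0.07] gw 0.09422677722185972 0.0
```

```bash
cat > d.py <<'E'
import sys
from h import *
# target of grasp point world; prints tool delta mm
o=get_obs(); R=Ro.from_euler('xyz',o['eef_rot']).as_matrix(); g=o['ee_pos']-.019*R[:,2]
for a in sys.argv[1:]:
    t=np.array(eval(a)); d=R.T@(t-g)*1000; print(a,'from',np.round(g,4),'tool d',np.round(d,1),'rows>=',int(np.ceil(np.linalg.norm(d)/40)), 'yaw xyz',np.round(np.degrees(o['eef_rot']),1),'F',np.round(o['force'],1),round(o['time_s'],2)); g=t
E
python3 d.py "[.64-.1,.086,.038+.125]" "[.64,.086,.038]"
```

```text
[.64-.1,.086,.038+.125] from [ 0.7243 -0.001   0.6759] tool d [-468.   -64.9  285.2] rows>= 14 yaw xyz [-177.4  -38.8   -2.8] F [-0.3 -0.1  0.1] 3.85
[.64,.086,.038] from [0.54  0.086 0.163] tool d [ -0.4   2.6 160.1] rows>= 5 yaw xyz [-177.4  -38.8   -2.8] F [-0.3 -0.1  0.1] 3.85
```

>>> send_rows(
  rows=[
    {"dx": -33.4,"dy": -4.6,"dz": 20.4,"roll": 0,"jaw": -0.3},
    {"dx": -33.4,"dy": -4.6,"dz": 20.4,"roll": 0,"jaw": -0.3},
    {"dx": -33.4,"dy": -4.6,"dz": 20.4,"roll": 0,"jaw": -0.3},
    {"dx": -33.4,"dy": -4.6,"dz": 20.4,"roll": 0,"jaw": -0.3},
    {"dx": -33.4,"dy": -4.6,"dz": 20.4,"roll": 0,"jaw": -0.3},
    {"dx": -33.4,"dy": -4.6,"dz": 20.4,"roll": 0,"jaw": -0.3},
    {"dx": -33.4,"dy": -4.6,"dz": 20.4,"roll": 0,"jaw": -0.3},
    {"dx": -33.4,"dy": -4.6,"dz": 20.4,"roll": 0,"jaw": -0.3},
    {"dx": -33.4,"dy": -4.6,"dz": 20.4,"roll": 0,"jaw": -0.3},
    {"dx": -33.4,"dy": -4.6,"dz": 20.4,"roll": 0,"jaw": -0.3},
    {"dx": -33.4,"dy": -4.6,"dz": 20.4,"roll": 0,"jaw": -0.3},
    {"dx": -33.4,"dy": -4.6,"dz": 20.4,"roll": 0,"jaw": -0.3},
  ],
)

```text
time_s: 4.85
ee_pos: [0.6039, 0.0637, 0.2863]
eef_rot: [-3.094, -0.676, -0.049]
force: [2.4, -0.2, -0.1]
grip_width: 0.0614
grip_force: 0.0
```

```bash
python3 s.py; python3 d.py "[.64-.1,.086,.038+.125]" "[.64,.086,.038]"; python3 -c "
from h import *
shot('wrist','w1')"
```

```text
4.85 p [0.6039 0.0637 0.2863] grasp [0.592  0.0634 0.3011]
x [ 0.779 -0.039  0.625] y [-0.02  -0.999 -0.037] z [ 0.626  0.017 -0.779]
q [ 0.052  0.03   1.785 -0.026  0.65   1.67 ] F [ 2.44 -0.15 -0.11] gw 0.06142989816648388 0.0
[.64-.1,.086,.038+.125] from [0.592  0.0634 0.3011] tool d [-127.8  -16.4   75.5] rows>= 4 yaw xyz [-177.3  -38.7   -2.8] F [ 2.4 -0.2 -0.1] 4.85
[.64,.086,.038] from [0.54  0.086 0.163] tool d [ -0.2   2.7 160.1] rows>= 5 yaw xyz [-177.3  -38.7   -2.8] F [ 2.4 -0.2 -0.1] 4.85
```

View pics/w1.png

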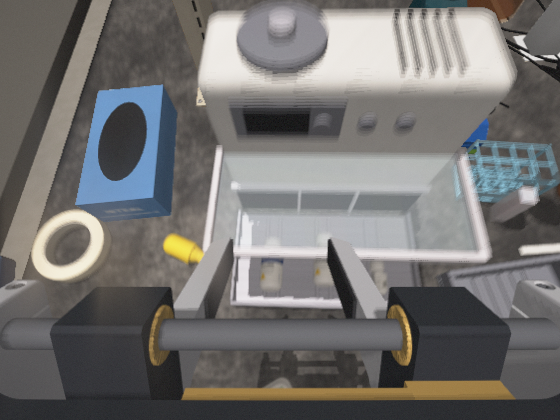

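>>> send_rows(
  rows=[
    {"dx": -32,"dy": -4,"dz": 19,"roll": 0,"jaw": -0.3},
    {"dx": -32,"dy": -4,"dz": 19,"roll": 0,"jaw": -0.3},
    {"dx": -32,"dy": -4,"dz": 19,"roll": 0,"jaw": -0.3},
    {"dx": -32,"dy": -4,"dz": 19,"roll": 0,"jaw": -0.3},
    {"dx": 0,"dy": 0,"dz": 30,"roll": 0,"jaw": -0.3},
    {"dx": 0,"dy": 0,"dz": 30,"roll": 0,"jaw": -0.3},
    {"dx": 0,"dy": 1,"dz": 20,"roll": 0,"jaw": -0.3},
    {"dx": 0,"dy": 0,"dz": 0,"roll": 0,"jaw": -0.3},
    {"dx": 0,"dy": 0,"dz": 0,"roll": 0,"jaw": -0.3},
  ],
)

```text
time_s: 5.65
ee_pos: [0.6033, 0.0857, 0.0865]
eef_rot: [-3.095, -0.674, -0.05]
force: [-0.7, 0.1, -0.0]
grip_width: 0.0612
grip_force: 0.0
```

```bash
python3 s.py; python3 d.py "[.64,.086,.038]"; python3 -c "
from h import *
shot('side','w2')
c=camera('side')['frame'][140:330,140:340,::-1]
cv2.imwrite('pics/w2.png',cv2.resize(c,None,fx=3,fy=3,interpolation=cv2.INTER_CUBIC))"
```

```text
5.65 p [0.6033 0.0857 0.0865] grasp [0.5915 0.0854 0.1014]
x [ 0.781 -0.039  0.624] y [-0.02  -0.999 -0.037] z [ 0.625  0.016 -0.781]
q [ 0.102  0.316  1.978 -0.269  0.181  1.955] F [-0.71  0.06 -0.03] gw 0.06122021904047556 0.0
[.64,.086,.038] from [0.5915 0.0854 0.1014] tool d [-1.7  0.8 79.8] rows>= 2 yaw xyz [-177.3  -38.6   -2.8] F [-0.7  0.1 -0. ] 5.65
```

View pics/w2.png

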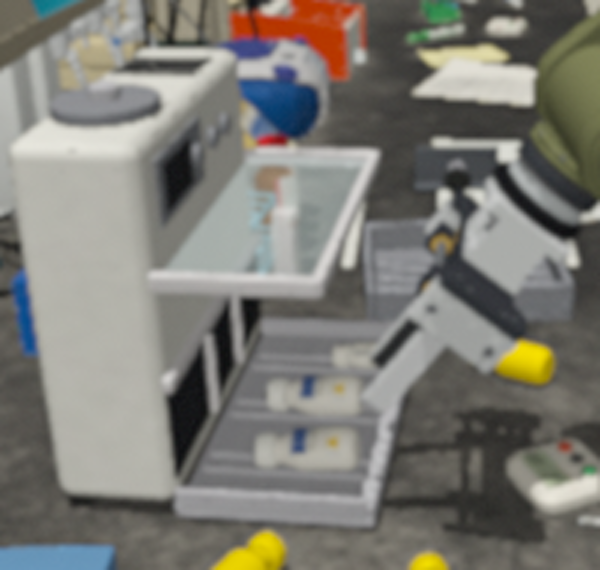

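```bash
cat > k.py <<'E'
import numpy as np
from scipy.optimize import least_squares as ls, fsolve
# q2,q3, r,z TCP, tilt
d=[(.3004,1.5215,.5498,.2049,0),(.321,.76,.5493,.5273,0),(.436,.237,.5002,.6598,.033),(.562,.236,.599,.5932,.084),(.535,.235,.625,.6166,.2486),(.58,.236,.7202,.6169,.512),(.547,.236,.7362,.6611,.677),(.03,1.785,.6073,.2863,.677),(.316,1.978,.6093,.0865,.675)]
def wr(p,q2,q3): return p[0]+p[2]*np.sin(q2)+p[3]*np.sin(q2+q3+p[4]), p[1]+p[2]*np.cos(q2)+p[3]*np.cos(q2+q3+p[4])
def f(p):
    e=[]
    for a,b,r,z,t in d:
        x,y=wr(p,a,b); e+= [x+p[5]*np.sin(t)-r, y-p[5]*np.cos(t)-z]
    return e
s=ls(f,[0,.3,.45,.4,0.,.3]); p=s.x; print(np.round(p,3),np.abs(s.fun).max())
for nm,x,y,z in (('A',.64,.086,.038),('Ap',.58,.086,.113),('B',.643,.0055,.038),('T1',.545,-.24,.034),('T2',.545,-.30,.034),('wall',.55,-.185,.034),('wallend',.55,-.36,.034)):
    for t in (.52,.6,.675):
        r=np.hypot(x,y)+.019*np.sin(t); zz=z-.019*np.cos(t)
        q=fsolve(lambda q:np.array(wr(p,*q))-[r-p[5]*np.sin(t),zz+p[5]*np.cos(t)],[.3,1.9]); print(nm,t,np.round(q,2),'q5',np.round(np.pi-t-q.sum(),3))
E
python3 k.py
```

```text
[0.001 0.222 0.424 0.449 0.093 0.27 ] 0.0004173959886768497
A 0.52 [0.53 1.77] q5 0.316
A 0.6 [0.53 1.82] q5 0.195
A 0.675 [0.52 1.86] q5 0.078
Ap 0.52 [0.29 1.9 ] q5 0.423
Ap 0.6 [0.28 1.96] q5 0.306
Ap 0.675 [0.27 2.  ] q5 0.193
B 0.52 [0.53 1.78] q5 0.313
B 0.6 [0.52 1.83] q5 0.191
B 0.675 [0.52 1.87] q5 0.075
T1 0.52 [0.46 1.91] q5 0.251
T1 0.6 [0.45 1.96] q5 0.129
T1 0.675 [0.45 2.  ] q5 0.011
T2 0.52 [0.5  1.84] q5 0.281
T2 0.6 [0.5  1.89] q5 0.159
T2 0.675 [0.5  1.93] q5 0.042
wall 0.52 [0.43 1.95] q5 0.235
wall 0.6 [0.43 2.  ] q5 0.112
wall 0.675 [0.43 2.04] q5 -0.006
wallend 0.52 [0.56 1.74] q5 0.322
wallend 0.6 [0.55 1.79] q5 0.201
wallend 0.675 [0.55 1.83] q5 0.084
```

>>> send_rows(
  rows=[
    {"dx": 0,"dy": 0,"dz": 14,"roll": 0,"jaw": -0.3},
    {"dx": 0,"dy": 0,"dz": 14,"roll": 0,"jaw": -0.3},
    {"dx": 0,"dy": 0,"dz": 14,"roll": 0,"jaw": -0.3},
    {"dx": -1,"dy": 0,"dz": 14,"roll": 0,"jaw": -0.3},
    {"dx": -1,"dy": 0,"dz": 14,"roll": 0,"jaw": -0.3},
    {"dx": 0,"dy": 0,"dz": 6,"roll": 0,"jaw": -0.3},
    {"dx": 0,"dy": 0,"dz": 0,"roll": 0,"jaw": -0.3},
    {"dx": 0,"dy": 0,"dz": 0,"roll": 0,"jaw": -0.3},
  ],
)

```text
time_s: 6.42
ee_pos: [0.6488, 0.0873, 0.0269]
eef_rot: [-3.094, -0.675, -0.049]
force: [0.2, -0.8, 0.8]
grip_width: 0.0609
grip_force: 0.0
```

```bash
python3 s.py; python3 d.py "[.64,.086,.038]"
```

```text
6.42 p [0.6488 0.0873 0.0269] grasp [0.6369 0.087  0.0417]
x [ 0.78  -0.039  0.625] y [-0.02  -0.999 -0.037] z [ 0.626  0.016 -0.78 ]
q [ 0.096  0.511  1.873 -0.489  0.093  2.171] F [ 0.16 -0.76  0.85] gw 0.06090645410835312 0.0
[.64,.086,.038] from [0.6369 0.087  0.0417] tool d [0.1 1.1 4.8] rows>= 1 yaw xyz [-177.3  -38.7   -2.8] F [ 0.2 -0.8  0.8] 6.42
```

>>> send_rows(
  rows=[
    {"dx": 0,"dy": 1,"dz": 4,"roll": 0,"jaw": -0.3},
    {"dx": 0,"dy": 0,"dz": 0,"roll": 0,"jaw": 0},
    {"dx": 0,"dy": 0,"dz": 0,"roll": 0,"jaw": 0.2},
    {"dx": 0,"dy": 0,"dz": 0,"roll": 0,"jaw": 0.5},
    {"dx": 0,"dy": 0,"dz": 0,"roll": 0,"jaw": 0.5},
    {"dx": 0,"dy": 0,"dz": 0,"roll": 0,"jaw": 0.5},
    {"dx": 0,"dy": 0,"dz": 0,"roll": 0,"jaw": 0.5},
  ],
  force=15,
)

```text
time_s: 7.0
ee_pos: [0.6513, 0.0863, 0.0229]
eef_rot: [-3.094, -0.674, -0.05]
force: [-2.0, -2.0, 2.9]
grip_width: 0.0329
grip_force: 14.9
```

```bash
python3 s.py
```

```text
7.0 p [0.6513 0.0863 0.0229] grasp [0.6394 0.0859 0.0378]
x [ 0.78  -0.039  0.624] y [-0.02  -0.999 -0.037] z [ 0.625  0.016 -0.78 ]
q [ 0.093  0.523  1.867 -0.496  0.088  2.177] F [-2.04 -2.04  2.89] gw 0.03286487121853303 14.857452164433198
```

>>> send_rows(
  rows=[
    {"dx": 0,"dy": 0,"dz": -5,"roll": 0,"jaw": 0.5},
    {"dx": 0,"dy": 0,"dz": -10,"roll": 0,"jaw": 0.5},
    {"dx": 0,"dy": 0,"dz": -15,"roll": 0,"jaw": 0.5},
    {"dx": 0,"dy": 0,"dz": -20,"roll": 0,"jaw": 0.5},
    {"dx": 0,"dy": 0,"dz": -30,"roll": 0,"jaw": 0.5},
    {"dx": 0,"dy": 0,"dz": -30,"roll": 0,"jaw": 0.5},
    {"dx": 0,"dy": 0,"dz": -30,"roll": 0,"jaw": 0.5},
    {"dx": 0,"dy": 0,"dz": -30,"roll": 0,"jaw": 0.5},
    {"dx": 0,"dy": 0,"dz": -20,"roll": 0,"jaw": 0.5},
    {"dx": 0,"dy": 0,"dz": -10,"roll": 0,"jaw": 0.5},
    {"dx": 0,"dy": 0,"dz": 0,"roll": 0,"jaw": 0.5},
  ],
)

```text
time_s: 7.92
ee_pos: [0.5257, 0.0834, 0.1809]
eef_rot: [-3.093, -0.677, -0.049]
force: [-0.5, 0.8, -0.0]
grip_width: 0.0327
grip_force: 14.8
```

```bash
python3 s.py; python3 d.py "[.532,-.3024,.17]"
```

```text
7.92 p [0.5257 0.0834 0.1809] grasp [0.5138 0.083  0.1957]
x [ 0.778 -0.038  0.626] y [-0.019 -0.999 -0.038] z [ 0.627  0.017 -0.779]
q [ 0.117 -0.019  2.099 -0.148  0.389  1.837] F [-0.53  0.78 -0.05] gw 0.032663703318349294 14.847014754050178
[.532,-.3024,.17] from [0.5138 0.083  0.1957] tool d [ 12.9 385.7  24.7] rows>= 10 yaw xyz [-177.2  -38.8   -2.8] F [-0.5  0.8 -0. ] 7.92
```

>>> send_rows(
  rows=[
    {"dx": 1,"dy": 20,"dz": 0,"roll": 0,"jaw": 0.5},
    {"dx": 1,"dy": 35,"dz": 2,"roll": 0,"jaw": 0.5},
    {"dx": 1,"dy": 38,"dz": 2,"roll": 0,"jaw": 0.5},
    {"dx": 1,"dy": 38,"dz": 2,"roll": 0,"jaw": 0.5},
    {"dx": 1,"dy": 38,"dz": 3,"roll": 0,"jaw": 0.5},
    {"dx": 1,"dy": 38,"dz": 3,"roll": 0,"jaw": 0.5},
    {"dx": 1,"dy": 38,"dz": 3,"roll": 0,"jaw": 0.5},
    {"dx": 1,"dy": 38,"dz": 3,"roll": 0,"jaw": 0.5},
    {"dx": 1,"dy": 38,"dz": 3,"roll": 0,"jaw": 0.5},
    {"dx": 1,"dy": 38,"dz": 3,"roll": 0,"jaw": 0.5},
    {"dx": 1,"dy": 20,"dz": 0,"roll": -5,"jaw": 0.5},
    {"dx": 1,"dy": 5,"dz": 0,"roll": -5.5,"jaw": 0.5},
  ],
)

```text
time_s: 8.92
ee_pos: [0.5418, -0.2757, 0.1528]
eef_rot: [3.042, -0.663, 0.184]
force: [-0.0, 0.8, -0.7]
grip_width: 0.0325
grip_force: 14.8
```

```bash
python3 s.py; python3 d.py "[.532,-.3024,.17]"
```

```text
8.92 p [ 0.5418 -0.2757  0.1528] grasp [ 0.53   -0.276   0.1677]
x [0.775 0.144 0.615] y [ 0.122 -0.989  0.078] z [ 0.62   0.015 -0.784]
q [-0.721  0.248  1.868  0.77   0.648  0.161] F [-0.02  0.79 -0.69] gw 0.03249690394921885 14.8449328931747
[.532,-.3024,.17] from [ 0.53   -0.276   0.1677] tool d [-0.9 26.6 -0.9] rows>= 1 yaw xyz [174.3 -38.   10.6] F [-0.   0.8 -0.7] 8.92
```

```bash
python3 d.py "[.532,-.3024,.06]" "[.532,-.3024,.035]"
```

```text
[.532,-.3024,.06] from [ 0.53   -0.276   0.1677] tool d [-68.6  18.   85.3] rows>= 3 yaw xyz [174.3 -38.   10.6] F [-0.   0.8 -0.7] 8.92
[.532,-.3024,.035] from [ 0.532  -0.3024  0.06  ] tool d [-15.4  -2.   19.6] rows>= 1 yaw xyz [174.3 -38.   10.6] F [-0.   0.8 -0.7] 8.92
```

>>> send_rows(
  rows=[
    {"dx": -4,"dy": 8,"dz": 5,"roll": 0,"jaw": 0.5},
    {"dx": -13,"dy": 4,"dz": 16,"roll": 0,"jaw": 0.5},
    {"dx": -13,"dy": 2,"dz": 16,"roll": 0,"jaw": 0.5},
    {"dx": -13,"dy": 2,"dz": 16,"roll": 0,"jaw": 0.5},
    {"dx": -13,"dy": 2,"dz": 16,"roll": 0,"jaw": 0.5},
    {"dx": -8,"dy": 0,"dz": 10,"roll": 0,"jaw": 0.5},
    {"dx": 0,"dy": 0,"dz": 0,"roll": 0,"jaw": 0.5},
    {"dx": 0,"dy": 0,"dz": 0,"roll": 0,"jaw": 0.5},
  ],
)

```text
time_s: 9.58
ee_pos: [0.5439, -0.2974, 0.0535]
eef_rot: [3.047, -0.663, 0.18]
force: [-0.4, -1.0, -0.0]
grip_width: 0.0327
grip_force: 14.8
```

```bash
python3 s.py; python3 d.py "[.532,-.3024,.035]"; python3 -c "
from h import *
c=camera('scene')['frame'][190:350,200:380,::-1]
cv2.imwrite('pics/p1.png',cv2.resize(c,None,fx=3.5,fy=3.5,interpolation=cv2.INTER_CUBIC))"
```

```text
9.58 p [ 0.5439 -0.2974  0.0535] grasp [ 0.5321 -0.2977  0.0684]
x [0.775 0.141 0.616] y [ 0.122 -0.99   0.074] z [ 0.62   0.017 -0.784]
q [-0.753  0.449  1.88   1.023  0.537 -0.163] F [-0.43 -1.   -0.05] gw 0.032716566402493756 14.846518022823147
[.532,-.3024,.035] from [ 0.5321 -0.2977  0.0684] tool d [-21.3   2.1  26.1] rows>= 1 yaw xyz [174.6 -38.   10.3] F [-0.4 -1.  -0. ] 9.58
```

View pics/p1.png

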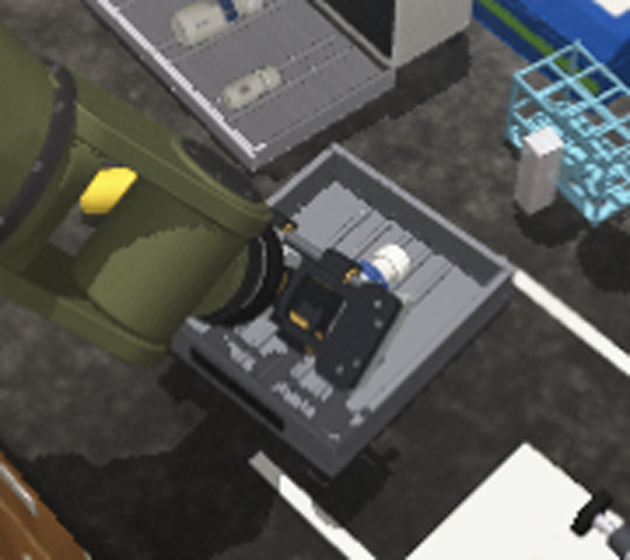

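>>> send_rows(
  rows=[
    {"dx": -5,"dy": 1,"dz": 6,"roll": 0,"jaw": 0.5},
    {"dx": -5,"dy": 1,"dz": 6,"roll": 0,"jaw": 0.5},
    {"dx": -4,"dy": 0,"dz": 5,"roll": 0,"jaw": 0.5},
    {"dx": -3,"dy": 0,"dz": 4,"roll": 0,"jaw": 0.5},
    {"dx": 0,"dy": 0,"dz": 0,"roll": 0,"jaw": 0.5},
    {"dx": 0,"dy": 0,"dz": 0,"roll": 0,"jaw": 0.5},
  ],
)

```text
time_s: 10.13
ee_pos: [0.5444, -0.3019, 0.0281]
eef_rot: [3.044, -0.665, 0.184]
force: [0.1, -0.5, -1.0]
grip_width: 0.0332
grip_force: 14.8
```

```bash
python3 s.py; python3 d.py "[.532,-.3024,.035]"
```

```text
10.13 p [ 0.5444 -0.3019  0.0281] grasp [ 0.5326 -0.3022  0.0429]
x [0.774 0.144 0.617] y [ 0.123 -0.989  0.077] z [ 0.621  0.016 -0.783]
q [-0.759  0.505  1.877  1.105  0.514 -0.264] F [ 0.08 -0.5  -0.97] gw 0.033180108050665 14.846540890139295
[.532,-.3024,.035] from [ 0.5326 -0.3022  0.0429] tool d [-5.4 -0.5  5.9] rows>= 1 yaw xyz [174.4 -38.1  10.5] F [ 0.1 -0.5 -1. ] 10.13
```

>>> send_rows(
  rows=[
    {"dx": -1.3,"dy": 0,"dz": 1.5,"roll": 0,"jaw": 0.5},
    {"dx": -1.3,"dy": 0,"dz": 1.5,"roll": 0,"jaw": 0.5},
    {"dx": -1.3,"dy": 0,"dz": 1.5,"roll": 0,"jaw": 0.5},
    {"dx": 0,"dy": 0,"dz": 0,"roll": 0,"jaw": 0.5},
    {"dx": 0,"dy": 0,"dz": 0,"roll": 0,"jaw": 0.5},
  ],
)

```text
time_s: 10.55
ee_pos: [0.544, -0.3024, 0.0218]
eef_rot: [3.044, -0.665, 0.184]
force: [1.0, 0.4, -1.1]
grip_width: 0.0328
grip_force: 14.8
```

```bash
python3 s.py
```

```text
10.55 p [ 0.544  -0.3024  0.0218] grasp [ 0.5322 -0.3027  0.0367]
x [0.774 0.144 0.617] y [ 0.123 -0.989  0.077] z [ 0.621  0.016 -0.783]
q [-0.76   0.517  1.877  1.125  0.51  -0.288] F [ 1.01  0.38 -1.12] gw 0.03283622636972524 14.846383951662574
```

>>> send_rows(
  rows=[
    {"dx": -0.6,"dy": 0,"dz": 0.8,"roll": 0,"jaw": 0.5},
    {"dx": -0.6,"dy": 0,"dz": 0.8,"roll": 0,"jaw": 0.5},
    {"dx": 0,"dy": 0,"dz": 0,"roll": 0,"jaw": 0.5},
    {"dx": 0,"dy": 0,"dz": 0,"roll": 0,"jaw": 0.5},
  ],
)

```text
time_s: 10.88
ee_pos: [0.5441, -0.3026, 0.0199]
eef_rot: [3.044, -0.665, 0.184]
force: [0.1, -0.4, -1.2]
grip_width: 0.0328
grip_force: 14.8
```

```bash
python3 s.py
```

```text
10.88 p [ 0.5441 -0.3026  0.0199] grasp [ 0.5323 -0.3029  0.0348]
x [0.774 0.144 0.617] y [ 0.123 -0.989  0.077] z [ 0.621  0.016 -0.783]
q [-0.76   0.521  1.877  1.131  0.508 -0.296] F [ 0.06 -0.41 -1.22] gw 0.03275560704571 14.846483777510002
```

>>> send_rows(
  rows=[
    {"dx": -0.8,"dy": 0,"dz": 1,"roll": 0,"jaw": 0.5},
    {"dx": 0,"dy": 0,"dz": 0,"roll": 0,"jaw": 0.5},
    {"dx": 0,"dy": 0,"dz": 0,"roll": 0,"jaw": 0.5},
  ],
)

```text
time_s: 11.13
ee_pos: [0.5442, -0.3028, 0.0188]
eef_rot: [3.044, -0.665, 0.184]
force: [0.2, -0.7, 0.9]
grip_width: 0.0325
grip_force: 14.8
```

```bash
python3 s.py
```

```text
11.13 p [ 0.5442 -0.3028  0.0188] grasp [ 0.5324 -0.3031  0.0337]
x [0.774 0.144 0.617] y [ 0.123 -0.989  0.077] z [ 0.622  0.016 -0.783]
q [-0.76   0.524  1.877  1.135  0.507 -0.301] F [ 0.18 -0.73  0.95] gw 0.03252856837498734 14.844391718215775
```

>>> send_rows(
  rows=[
    {"dx": 0,"dy": 0,"dz": 0,"roll": 0,"jaw": 0.2},
    {"dx": 0,"dy": 0,"dz": 0,"roll": 0,"jaw": 0.1},
    {"dx": 0,"dy": 0,"dz": 0,"roll": 0,"jaw": 0.0},
    {"dx": 0,"dy": 0,"dz": 0,"roll": 0,"jaw": 0.0},
    {"dx": 3,"dy": 0.5,"dz": -4,"roll": 0,"jaw": 0.0},
    {"dx": 9,"dy": 1,"dz": -12,"roll": 0,"jaw": 0.0},
    {"dx": 12,"dy": 2,"dz": -15,"roll": 0,"jaw": 0.0},
    {"dx": 18,"dy": 2,"dz": -24,"roll": 0,"jaw": 0.0},
    {"dx": 18,"dy": 2,"dz": -24,"roll": 0,"jaw": 0.0},
    {"dx": 18,"dy": 2,"dz": -24,"roll": 0,"jaw": -0.3},
    {"dx": 0,"dy": 0,"dz": 0,"roll": 5,"jaw": -0.3},
    {"dx": 0,"dy": 0,"dz": 0,"roll": 5.5,"jaw": -0.3},
  ],
)

```text
time_s: 12.13
ee_pos: [0.5421, -0.3031, 0.1509]
eef_rot: [-3.095, -0.672, -0.052]
force: [-0.1, 0.2, -1.2]
grip_width: 0.0607
grip_force: 0.0
```

```bash
python3 s.py;  python3 d.py "[.543,.0055,.163]" "[.643,.0055,.038]"; python3 -c "
from h import *
c=camera('scene')['frame'][140:350,170:380,::-1]
cv2.imwrite('pics/p2.png',cv2.resize(c,None,fx=2.8,fy=2.8,interpolation=cv2.INTER_CUBIC))"
```

```text
12.13 p [ 0.5421 -0.3031  0.1509] grasp [ 0.5302 -0.3033  0.1658]
x [ 0.782 -0.04   0.623] y [-0.023 -0.999 -0.036] z [ 0.623  0.014 -0.782]
q [-0.764  0.286  1.827  0.784  0.675  0.303] F [-0.11  0.19 -1.17] gw 0.06073108800880162 0.0
[.543,.0055,.163] from [ 0.5302 -0.3033  0.1658] tool d [  -4.2 -308.7   14.5] rows>= 8 yaw xyz [-177.4  -38.5   -3. ] F [-0.1  0.2 -1.2] 12.13
[.643,.0055,.038] from [0.543  0.0055 0.163 ] tool d [  0.3   2.2 160.1] rows>= 5 yaw xyz [-177.4  -38.5   -3. ] F [-0.1  0.2 -1.2] 12.13
```

View pics/p2.png

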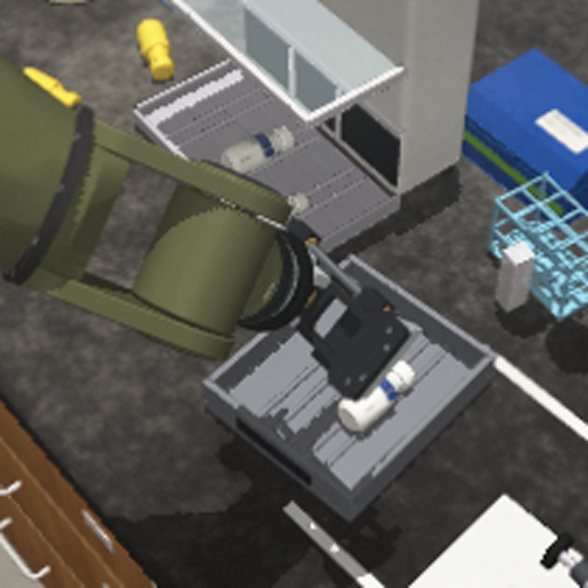

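>>> send_rows(
  rows=[
    {"dx": 0,"dy": -20,"dz": 0,"roll": 0,"jaw": -0.3},
    {"dx": 0,"dy": -36,"dz": 2,"roll": 0,"jaw": -0.3},
    {"dx": 0,"dy": -36,"dz": 2,"roll": 0,"jaw": -0.3},
    {"dx": -1,"dy": -36,"dz": 2,"roll": 0,"jaw": -0.3},
    {"dx": -1,"dy": -36,"dz": 2,"roll": 0,"jaw": -0.3},
    {"dx": -1,"dy": -36,"dz": 2,"roll": 0,"jaw": -0.3},
    {"dx": -1,"dy": -36,"dz": 2,"roll": 0,"jaw": -0.3},
    {"dx": 0,"dy": -36,"dz": 2,"roll": 0,"jaw": -0.3},
    {"dx": 0,"dy": -26,"dz": 1,"roll": 0,"jaw": -0.3},
    {"dx": 0,"dy": -10,"dz": 0,"roll": 0,"jaw": -0.3},
    {"dx": 0,"dy": 0,"dz": 0,"roll": 0,"jaw": -0.3},
    {"dx": 0,"dy": 0,"dz": 0,"roll": 0,"jaw": -0.3},
  ],
)

```text
time_s: 13.18
ee_pos: [0.5539, 0.0039, 0.1453]
eef_rot: [-3.096, -0.669, -0.046]
force: [-0.6, -0.2, -0.4]
grip_width: 0.061
grip_force: 0.0
```

```bash
python3 s.py;  python3 d.py "[.543,.0055,.163]" "[.643,.0055,.038]"
```

```text
13.18 p [0.5539 0.0039 0.1453] grasp [0.5421 0.0036 0.1602]
x [ 0.784 -0.036  0.62 ] y [-0.018 -0.999 -0.036] z [ 0.621  0.017 -0.784]
q [-0.097  0.089  2.081  0.252  0.314  1.291] F [-0.61 -0.25 -0.41] gw 0.060976497067615036 0.0
[.543,.0055,.163] from [0.5421 0.0036 0.1602] tool d [ 2.4 -2.  -1.6] rows>= 1 yaw xyz [-177.4  -38.3   -2.6] F [-0.6 -0.2 -0.4] 13.18
[.643,.0055,.038] from [0.543  0.0055 0.163 ] tool d [  0.8   2.7 160.1] rows>= 5 yaw xyz [-177.4  -38.3   -2.6] F [-0.6 -0.2 -0.4] 13.18
```

>>> send_rows(
  rows=[
    {"dx": 2,"dy": -2,"dz": 20,"roll": 0,"jaw": -0.3},
    {"dx": 1,"dy": 0,"dz": 25,"roll": 0,"jaw": -0.3},
    {"dx": 0,"dy": 0,"dz": 25,"roll": 0,"jaw": -0.3},
    {"dx": 0,"dy": 1,"dz": 25,"roll": 0,"jaw": -0.3},
    {"dx": 0,"dy": 1,"dz": 20,"roll": 0,"jaw": -0.3},
    {"dx": 0,"dy": 0,"dz": 15,"roll": 0,"jaw": -0.3},
    {"dx": 0,"dy": 0,"dz": 15,"roll": 0,"jaw": -0.3},
    {"dx": 0,"dy": 0,"dz": 8,"roll": 0,"jaw": -0.3},
    {"dx": 0,"dy": 0,"dz": 0,"roll": 0,"jaw": -0.3},
    {"dx": 0,"dy": 0,"dz": 0,"roll": 0,"jaw": -0.3},
  ],
)

```text
time_s: 14.02
ee_pos: [0.6511, 0.0047, 0.0268]
eef_rot: [-3.095, -0.668, -0.05]
force: [0.6, 0.1, 0.4]
grip_width: 0.0612
grip_force: 0.0
```

```bash
python3 s.py;  python3 d.py "[.643,.0055,.038]"
```

```text
14.02 p [0.6511 0.0047 0.0268] grasp [0.6393 0.0044 0.0417]
x [ 0.784 -0.039  0.62 ] y [-0.021 -0.999 -0.036] z [ 0.62   0.015 -0.784]
q [-0.075  0.503  1.882  0.608  0.108  0.946] F [0.57 0.14 0.4 ] gw 0.06118467666269485 0.0
[.643,.0055,.038] from [0.6393 0.0044 0.0417] tool d [ 0.6 -1.   5.2] rows>= 1 yaw xyz [-177.3  -38.3   -2.9] F [0.6 0.1 0.4] 14.02
```

>>> send_rows(
  rows=[
    {"dx": 0.5,"dy": -1,"dz": 5,"roll": 0,"jaw": -0.3},
    {"dx": 0,"dy": 0,"dz": 0,"roll": 0,"jaw": 0},
    {"dx": 0,"dy": 0,"dz": 0,"roll": 0,"jaw": 0.2},
    {"dx": 0,"dy": 0,"dz": 0,"roll": 0,"jaw": 0.5},
    {"dx": 0,"dy": 0,"dz": 0,"roll": 0,"jaw": 0.5},
    {"dx": 0,"dy": 0,"dz": 0,"roll": 0,"jaw": 0.5},
    {"dx": 0,"dy": 0,"dz": 0,"roll": 0,"jaw": 0.5},
  ],
  force=15,
)

```text
time_s: 14.6
ee_pos: [0.6554, 0.0066, 0.0246]
eef_rot: [-3.095, -0.671, -0.05]
force: [-1.2, -3.9, 4.8]
grip_width: 0.0332
grip_force: 14.8
```

```bash
python3 s.py
```

```text
14.6 p [0.6554 0.0066 0.0246] grasp [0.6435 0.0063 0.0394]
x [ 0.782 -0.039  0.622] y [-0.021 -0.999 -0.036] z [ 0.623  0.015 -0.782]
q [-0.07   0.515  1.873  0.614  0.103  0.943] F [-1.15 -3.86  4.81] gw 0.03316677970730254 14.790724399061359
```

>>> send_rows(
  rows=[
    {"dx": 0,"dy": 0,"dz": -5,"roll": 0,"jaw": 0.5},
    {"dx": 0,"dy": 0,"dz": -10,"roll": 0,"jaw": 0.5},
    {"dx": 0,"dy": 0,"dz": -15,"roll": 0,"jaw": 0.5},
    {"dx": 0,"dy": 0,"dz": -20,"roll": 0,"jaw": 0.5},
    {"dx": 0,"dy": 0,"dz": -30,"roll": 0,"jaw": 0.5},
    {"dx": 0,"dy": 0,"dz": -30,"roll": 0,"jaw": 0.5},
    {"dx": 0,"dy": 0,"dz": -30,"roll": 0,"jaw": 0.5},
    {"dx": 0,"dy": 0,"dz": -30,"roll": 0,"jaw": 0.5},
    {"dx": 0,"dy": 0,"dz": -20,"roll": 0,"jaw": 0.5},
    {"dx": 0,"dy": 0,"dz": -10,"roll": 0,"jaw": 0.5},
    {"dx": 0,"dy": 0,"dz": 0,"roll": 0,"jaw": 0.5},
    {"dx": 0,"dy": 0,"dz": 0,"roll": 0,"jaw": 0.5},
  ],
)

```text
time_s: 15.6
ee_pos: [0.5303, 0.0039, 0.1804]
eef_rot: [-3.095, -0.669, -0.049]
force: [0.2, 0.4, -0.8]
grip_width: 0.0331
grip_force: 14.8
```

```bash
python3 s.py; python3 d.py "[.526,-.243,.17]"
cat > t.py <<'E'
from h import *
from f import box
W=pts(shot('scene'))
m=box(W,.40,.70,-.38,-.14,.040,.058)
for y0 in (-.302,-.243):
    m=box(W,.44,.64,y0-.025,y0+.025,.028,.06); p=W[m]
    if len(p)>10: print(y0,len(p),np.round(np.percentile(p,[2,50,98],axis=0),3).tolist())
E
python3 t.py 2>/dev/null | tail -2
```

```text
15.6 p [0.5303 0.0039 0.1804] grasp [0.5185 0.0036 0.1953]
x [ 0.783 -0.038  0.62 ] y [-0.02  -0.999 -0.037] z [ 0.621  0.016 -0.783]
q [-0.103 -0.026  2.103  0.204  0.405  1.341] F [ 0.2   0.39 -0.82] gw 0.03307066569342692 14.786401877354365
[.526,-.243,.17] from [0.5185 0.0036 0.1953] tool d [ -0.4 247.1  20.5] rows>= 7 yaw xyz [-177.3  -38.3   -2.8] F [ 0.2  0.4 -0.8] 15.6
-0.302 392 [[0.442, -0.323, 0.029], [0.53, -0.307, 0.038], [0.585, -0.283, 0.045]]
-0.243 86 [[0.44, -0.267, 0.028], [0.635, -0.244, 0.038], [0.639, -0.219, 0.043]]
```

>>> send_rows(
  rows=[
    {"dx": 0,"dy": 20,"dz": 0,"roll": 0,"jaw": 0.5},
    {"dx": 0,"dy": 36,"dz": 3,"roll": 0,"jaw": 0.5},
    {"dx": 0,"dy": 36,"dz": 3,"roll": 0,"jaw": 0.5},
    {"dx": 0,"dy": 36,"dz": 3,"roll": 0,"jaw": 0.5},
    {"dx": 0,"dy": 36,"dz": 3,"roll": 0,"jaw": 0.5},
    {"dx": 0,"dy": 36,"dz": 3,"roll": 0,"jaw": 0.5},
    {"dx": 0,"dy": 30,"dz": 3,"roll": 0,"jaw": 0.5},
    {"dx": 0,"dy": 17,"dz": 2,"roll": 0,"jaw": 0.5},
    {"dx": 0,"dy": 0,"dz": 0,"roll": -5,"jaw": 0.5},
    {"dx": 0,"dy": 0,"dz": 0,"roll": -5.5,"jaw": 0.5},
    {"dx": 0,"dy": 0,"dz": 0,"roll": 0,"jaw": 0.5},
    {"dx": 0,"dy": 0,"dz": 0,"roll": 0,"jaw": 0.5},
  ],
)

```text
time_s: 16.65
ee_pos: [0.5378, -0.2396, 0.1545]
eef_rot: [3.048, -0.663, 0.179]
force: [-0.5, -0.8, -1.3]
grip_width: 0.033
grip_force: 14.8
```

```bash
python3 s.py; python3 d.py "[.526,-.243,.055]"  "[.526,-.243,.037]"
```

```text
16.65 p [ 0.5378 -0.2396  0.1545] grasp [ 0.5261 -0.24    0.1695]
x [0.776 0.141 0.615] y [ 0.121 -0.99   0.074] z [ 0.619  0.017 -0.785]
q [-0.666  0.197  1.928  0.76   0.612  0.213] F [-0.48 -0.8  -1.3 ] gw 0.03301580458638589 14.785014490771573
[.526,-.243,.055] from [ 0.5261 -0.24    0.1695] tool d [-70.9  -5.5  89.7] rows>= 3 yaw xyz [174.6 -38.   10.3] F [-0.5 -0.8 -1.3] 16.65
[.526,-.243,.037] from [ 0.526 -0.243  0.055] tool d [-11.1  -1.3  14.1] rows>= 1 yaw xyz [174.6 -38.   10.3] F [-0.5 -0.8 -1.3] 16.65
```

>>> send_rows(
  rows=[
    {"dx": -6,"dy": 0,"dz": 8,"roll": 0,"jaw": 0.5},
    {"dx": -13,"dy": -1,"dz": 16,"roll": 0,"jaw": 0.5},
    {"dx": -13,"dy": -1,"dz": 16,"roll": 0,"jaw": 0.5},
    {"dx": -13,"dy": -1,"dz": 16,"roll": 0,"jaw": 0.5},
    {"dx": -13,"dy": -1,"dz": 16,"roll": 0,"jaw": 0.5},
    {"dx": -9,"dy": -1,"dz": 12,"roll": 0,"jaw": 0.5},
    {"dx": -6,"dy": -1,"dz": 8,"roll": 0,"jaw": 0.5},
    {"dx": -4,"dy": -1,"dz": 6,"roll": 0,"jaw": 0.5},
    {"dx": 0,"dy": 0,"dz": 0,"roll": 0,"jaw": 0.5},
    {"dx": 0,"dy": 0,"dz": 0,"roll": 0,"jaw": 0.5},
  ],
)

```text
time_s: 17.48
ee_pos: [0.5383, -0.242, 0.0306]
eef_rot: [3.046, -0.663, 0.181]
force: [0.4, -0.5, -1.1]
grip_width: 0.0329
grip_force: 14.8
```

```bash
python3 s.py; python3 d.py "[.526,-.243,.038]"
```

```text
17.48 p [ 0.5383 -0.242   0.0306] grasp [ 0.5265 -0.2423  0.0455]
x [0.775 0.142 0.616] y [ 0.122 -0.99   0.075] z [ 0.62   0.017 -0.784]
q [-0.669  0.435  1.985  1.187  0.444 -0.281] F [ 0.43 -0.48 -1.09] gw 0.03292932961201347 14.785520030418411
[.526,-.243,.038] from [ 0.5265 -0.2423  0.0455] tool d [-5.1  0.1  5.5] rows>= 1 yaw xyz [174.5 -38.   10.4] F [ 0.4 -0.5 -1.1] 17.48
```

>>> send_rows(
  rows=[
    {"dx": -2,"dy": 0,"dz": 2.5,"roll": 0,"jaw": 0.5},
    {"dx": -2,"dy": 0,"dz": 2.5,"roll": 0,"jaw": 0.5},
    {"dx": -1,"dy": 0,"dz": 1,"roll": 0,"jaw": 0.5},
    {"dx": -0.6,"dy": 0,"dz": 0.8,"roll": 0,"jaw": 0.5},
    {"dx": 0,"dy": 0,"dz": 0,"roll": 0,"jaw": 0.5},
    {"dx": 0,"dy": 0,"dz": 0,"roll": 0,"jaw": 0.5},
  ],
)

```text
time_s: 17.98
ee_pos: [0.5382, -0.243, 0.0223]
eef_rot: [3.044, -0.664, 0.184]
force: [0.1, 0.5, -0.6]
grip_width: 0.0327
grip_force: 14.8
```

```bash
python3 s.py
```

```text
17.98 p [ 0.5382 -0.243   0.0223] grasp [ 0.5264 -0.2434  0.0372]
x [0.774 0.144 0.616] y [ 0.123 -0.989  0.077] z [ 0.621  0.016 -0.784]
q [-0.671  0.454  1.986  1.227  0.438 -0.328] F [ 0.1   0.5  -0.56] gw 0.0327165184126305 14.785344941192307
```

>>> send_rows(
  rows=[
    {"dx": -0.7,"dy": 0,"dz": 0.9,"roll": 0,"jaw": 0.5},
    {"dx": -0.5,"dy": 0,"dz": 0.7,"roll": 0,"jaw": 0.5},
    {"dx": 0,"dy": 0,"dz": 0,"roll": 0,"jaw": 0.5},
    {"dx": 0,"dy": 0,"dz": 0,"roll": 0,"jaw": 0.5},
  ],
)

```text
time_s: 18.32
ee_pos: [0.5383, -0.2432, 0.0204]
eef_rot: [3.044, -0.664, 0.184]
force: [-0.1, -0.7, -1.3]
grip_width: 0.0328
grip_force: 14.8
```

```bash
python3 s.py
```

```text
18.32 p [ 0.5383 -0.2432  0.0204] grasp [ 0.5265 -0.2435  0.0353]
x [0.774 0.144 0.616] y [ 0.123 -0.989  0.077] z [ 0.621  0.016 -0.784]
q [-0.672  0.458  1.985  1.236  0.436 -0.339] F [-0.12 -0.72 -1.29] gw 0.03281205626220936 14.78406996378908
```

>>> send_rows(
  rows=[
    {"dx": -0.8,"dy": 0,"dz": 1,"roll": 0,"jaw": 0.5},
    {"dx": 0,"dy": 0,"dz": 0,"roll": 0,"jaw": 0.5},
    {"dx": 0,"dy": 0,"dz": 0,"roll": 0,"jaw": 0.5},
  ],
)

```text
time_s: 18.57
ee_pos: [0.5386, -0.2433, 0.0197]
eef_rot: [3.043, -0.665, 0.185]
force: [-5.3, 1.7, 8.0]
grip_width: 0.0327
grip_force: 14.8
```

```bash
python3 s.py
```

```text
18.57 p [ 0.5386 -0.2433  0.0197] grasp [ 0.5267 -0.2436  0.0346]
x [0.774 0.144 0.617] y [ 0.123 -0.989  0.077] z [ 0.622  0.016 -0.783]
q [-0.672  0.46   1.985  1.242  0.436 -0.345] F [-5.25  1.67  8.02] gw 0.03269517847402623 14.847125571541255
```

>>> send_rows(
  rows=[
    {"dx": 0,"dy": 0,"dz": 0,"roll": 0,"jaw": 0.2},
    {"dx": 0,"dy": 0,"dz": 0,"roll": 0,"jaw": 0.1},
    {"dx": 0,"dy": 0,"dz": 0,"roll": 0,"jaw": 0.05},
    {"dx": 0,"dy": 0,"dz": 0,"roll": 0,"jaw": 0.05},
    {"dx": 3,"dy": 0.5,"dz": -4,"roll": 0,"jaw": 0.05},
    {"dx": 9,"dy": 1,"dz": -12,"roll": 0,"jaw": 0.05},
    {"dx": 12,"dy": 2,"dz": -15,"roll": 0,"jaw": 0.05},
    {"dx": 18,"dy": 2,"dz": -24,"roll": 0,"jaw": 0.05},
    {"dx": 18,"dy": 2,"dz": -24,"roll": 0,"jaw": 0.05},
    {"dx": 10,"dy": 0,"dz": -12,"roll": 3,"jaw": 0.05},
    {"dx": 0,"dy": 0,"dz": 0,"roll": 3.5,"jaw": 0.3},
    {"dx": 0,"dy": 0,"dz": 0,"roll": 0,"jaw": 0.3},
  ],
)

```text
time_s: 19.57
ee_pos: [0.5372, -0.2422, 0.1352]
eef_rot: [3.134, -0.671, 0.037]
force: [0.0, 0.3, -0.2]
grip_width: 0.0353
grip_force: 0.0
```

```bash
python3 s.py; cat > v.py <<'E'
from h import *
np.set_printoptions(suppress=True)
def box(W,x0,x1,y0,y1,z0,z1): return (W[...,0]>x0)&(W[...,0]<x1)&(W[...,1]>y0)&(W[...,1]<y1)&(W[...,2]>z0)&(W[...,2]<z1)
c=shot('scene'); W=pts(c)
def pr(n,p): print(n,len(p),np.round(np.percentile(p,[2,50,98],axis=0),3).tolist() if len(p)>5 else '')
# tote rim: line fits of the four outer edges: -y outer wall and +x outer wall
def edge(n,x0,x1,y0,y1,ax,sgn,z=(.035,.046)):
    p=W[box(W,x0,x1,y0,y1,*z)]; o=1-ax; A=[];B=[]
    for b in np.arange(p[:,o].min()+.01,p[:,o].max()-.01,.006):
        q=p[abs(p[:,o]-b)<.003]
        if len(q)>1: A.append(b); B.append((q[:,ax]*sgn).max()*sgn)
    A=np.array(A);B=np.array(B); k=np.polyfit(A,B,1); g=abs(B-np.polyval(k,A))<.004; k=np.polyfit(A[g],B[g],1)
    print(n,g.sum(),'slope deg',round(np.degrees(np.arctan(k[0])),2),'at mid',round((A.min()+A.max())/2,3),round(np.polyval(k,(A.min()+A.max())/2),4)); return k
import sys
Y=float(sys.argv[1]) if len(sys.argv)>1 else -.36
k=edge('-y edge',.46,.645,Y-.03,Y+.03,1,-1); edge('+x edge',.60,.69,Y+.02,Y+.17,0,1)
print('-y edge y at x=.565', round(np.polyval(k,.565),4))
h=W[box(W,.54,.60,-.54,-.46,.012,.048)]; pr('head',h)
for z0,z1 in((.012,.02),(.02,.03),(.03,.038),(.038,.046)):
    q=h[(h[:,2]>z0)&(h[:,2]<z1)]
    pr(' z%.3f'%z0,q[q[:,1]>-.535])
pr('plate',W[box(W,.49,.62,-.60,-.54,.05,.062)])
for y0 in (-.302,-.243):
    dy=Y+.36
    p=W[box(W,.44,.625,y0+dy-.025,y0+dy+.025,.033,.06)]; pr('bottle',p)
pr('cuv',W[box(W,.69,.76,-.34,-.27,.065,.08)])
E
python3 v.py
```

```text
19.57 p [ 0.5372 -0.2422  0.1352] grasp [ 0.5254 -0.2425  0.1501]
x [0.782 0.029 0.622] y [ 0.032 -0.999  0.006] z [ 0.622  0.015 -0.783]
q [-0.671  0.229  1.944  0.817  0.579  0.254] F [ 0.02  0.3  -0.17] gw 0.03529125625946673 0.0
-y edge 28 slope deg 6.34 at mid 0.552 -0.3626
+x edge 22 slope deg -7.7 at mid -0.267 0.6454
-y edge y at x=.565 -0.3611
head 95 [[0.54, -0.538, 0.015], [0.552, -0.523, 0.034], [0.568, -0.516, 0.045]]
 z0.012 4 
 z0.020 17 [[0.543, -0.535, 0.022], [0.551, -0.526, 0.026], [0.57, -0.522, 0.03]]
 z0.030 33 [[0.54, -0.534, 0.03], [0.551, -0.523, 0.033], [0.566, -0.516, 0.038]]
 z0.038 33 [[0.543, -0.523, 0.039], [0.554, -0.519, 0.042], [0.567, -0.516, 0.046]]
plate 230 [[0.504, -0.578, 0.051], [0.553, -0.57, 0.055], [0.606, -0.564, 0.058]]
bottle 320 [[0.442, -0.323, 0.033], [0.528, -0.306, 0.039], [0.583, -0.282, 0.045]]
bottle 207 [[0.441, -0.262, 0.033], [0.531, -0.249, 0.039], [0.579, -0.232, 0.045]]
cuv 132 [[0.723, -0.337, 0.065], [0.741, -0.301, 0.074], [0.76, -0.283, 0.079]]
```

```bash
python3 d.py "[.583,-.181,.15]"  "[.583,-.181,.035]"
```

```text
[.583,-.181,.15] from [ 0.5251 -0.2423  0.149 ] tool d [ 47.9 -59.2  36.2] rows>= 3 yaw xyz [179.5 -38.4   2.4] F [ 0.5  0.4 -0.5] 19.62
[.583,-.181,.035] from [ 0.583 -0.181  0.15 ] tool d [-71.4  -0.9  90.1] rows>= 3 yaw xyz [179.5 -38.4   2.4] F [ 0.5  0.4 -0.5] 19.62
```

>>> send_rows(
  rows=[
    {"dx": 16,"dy": -20,"dz": 12,"roll": 0,"jaw": 0.4},
    {"dx": 16,"dy": -20,"dz": 12,"roll": 0,"jaw": 0.4},
    {"dx": 16,"dy": -19,"dz": 12,"roll": 0,"jaw": 0.4},
    {"dx": -12,"dy": 0,"dz": 15,"roll": 0,"jaw": 0.4},
    {"dx": -12,"dy": 0,"dz": 15,"roll": 0,"jaw": 0.4},
    {"dx": -12,"dy": 0,"dz": 15,"roll": 0,"jaw": 0.4},
    {"dx": -12,"dy": 0,"dz": 15,"roll": 0,"jaw": 0.4},
    {"dx": 0,"dy": 0,"dz": 0,"roll": 0,"jaw": 0.4},
    {"dx": 0,"dy": 0,"dz": 0,"roll": 0,"jaw": 0.4},
  ],
)

```text
time_s: 20.37
ee_pos: [0.5939, -0.1812, 0.0571]
eef_rot: [3.134, -0.667, 0.04]
force: [0.0, -0.1, 0.6]
grip_width: 0.0282
grip_force: 0.0
```

```bash
python3 s.py; python3 d.py "[.583,-.181,.035]"
python3 - <<'E'
from v import *
p=W[box(W,.44,.65,-.20,-.15,.036,.045)]
for x in np.arange(.45,.64,.015):
    q=p[abs(p[:,0]-x)<.006]
    if len(q)>2: print(round(x,3),np.round(np.percentile(q[:,1],[5,95]),4),end=' ')
E
```

```text
20.37 p [ 0.5939 -0.1812  0.0571] grasp [ 0.5821 -0.1815  0.072 ]
x [0.785 0.032 0.619] y [ 0.036 -0.999  0.006] z [ 0.619  0.017 -0.785]
q [-0.49   0.413  1.926  1.011  0.37   0.161] F [ 0.05 -0.07  0.61] gw 0.028232729879233167 0.0
[.583,-.181,.035] from [ 0.5821 -0.1815  0.072 ] tool d [-22.2  -0.7  29.6] rows>= 1 yaw xyz [179.6 -38.2   2.3] F [ 0.  -0.1  0.6] 20.37
-y edge 28 slope deg 6.58 at mid 0.552 -0.3626
+x edge 22 slope deg -6.55 at mid -0.267 0.6454
-y edge y at x=.565 -0.361
head 95 [[0.541, -0.538, 0.017], [0.552, -0.523, 0.033], [0.568, -0.516, 0.047]]
 z0.012 4 
 z0.020 24 [[0.541, -0.534, 0.022], [0.551, -0.528, 0.027], [0.567, -0.52, 0.03]]
 z0.030 27 [[0.541, -0.53, 0.03], [0.553, -0.523, 0.033], [0.57, -0.515, 0.038]]
 z0.038 30 [[0.543, -0.524, 0.038], [0.551, -0.52, 0.043], [0.564, -0.516, 0.046]]
plate 232 [[0.504, -0.577, 0.051], [0.553, -0.571, 0.055], [0.606, -0.564, 0.059]]
bottle 311 [[0.441, -0.322, 0.033], [0.528, -0.305, 0.039], [0.583, -0.283, 0.045]]
bottle 259 [[0.441, -0.262, 0.034], [0.53, -0.247, 0.039], [0.578, -0.231, 0.046]]
cuv 131 [[0.724, -0.336, 0.066], [0.74, -0.302, 0.074], [0.76, -0.285, 0.079]]
0.45 [-0.1991 -0.1938] 0.465 [-0.199  -0.1915] 0.48 [-0.1984 -0.1891] 0.495 [-0.1958 -0.188 ] 0.51 [-0.1928 -0.1864] 0.525 [-0.1926 -0.1843] 0.63 [-0.1946 -0.1742]
```

>>> send_rows(
  rows=[
    {"dx": -7,"dy": 0,"dz": 9,"roll": 0,"jaw": 0.4},
    {"dx": -7,"dy": 0,"dz": 9,"roll": 0,"jaw": 0.4},
    {"dx": -6,"dy": 0,"dz": 8,"roll": 0,"jaw": 0.4},
    {"dx": 0,"dy": 0,"dz": 0,"roll": 0,"jaw": 0.4},
    {"dx": 0,"dy": 0,"dz": 0,"roll": 0,"jaw": 0.4},
  ],
)

```text
time_s: 20.83
ee_pos: [0.5953, -0.1819, 0.0265]
eef_rot: [3.133, -0.671, 0.041]
force: [0.4, -0.7, -0.1]
grip_width: 0.0279
grip_force: 0.0
```

```bash
python3 s.py
```

```text
20.83 p [ 0.5953 -0.1819  0.0265] grasp [ 0.5835 -0.1822  0.0414]
x [0.783 0.032 0.621] y [ 0.035 -0.999  0.007] z [ 0.621  0.016 -0.783]
q [-0.49   0.477  1.93   1.186  0.337 -0.024] F [ 0.37 -0.68 -0.14] gw 0.02793645693040353 0.0
```

>>> send_rows(
  rows=[
    {"dx": -3,"dy": 0,"dz": 4,"roll": 0,"jaw": 0.4},
    {"dx": 0,"dy": 4,"dz": 0,"roll": 0,"jaw": 0.4},
    {"dx": 0,"dy": 4,"dz": 0,"roll": 0,"jaw": 0.4},
    {"dx": 0,"dy": 3,"dz": 0,"roll": 0,"jaw": 0.4},
    {"dx": 0,"dy": 3,"dz": 0,"roll": 0,"jaw": 0.4},
    {"dx": 0,"dy": 3,"dz": 0,"roll": 0,"jaw": 0.4},
    {"dx": 0,"dy": 3,"dz": 0,"roll": 0,"jaw": 0.4},
    {"dx": 0,"dy": 3,"dz": 0,"roll": 0,"jaw": 0.4},
    {"dx": 0,"dy": 0,"dz": 0,"roll": 0,"jaw": 0.4},
    {"dx": 0,"dy": 0,"dz": 0,"roll": 0,"jaw": 0.4},
  ],
  force=20,
)

```text
time_s: 21.67
ee_pos: [0.5962, -0.205, 0.0214]
eef_rot: [3.133, -0.671, 0.04]
force: [0.6, 1.9, 1.7]
grip_width: 0.0281
grip_force: 1.1
```

```bash
python3 s.py; python3 v.py -.365|head -3
```

```text
21.67 p [ 0.5962 -0.205   0.0214] grasp [ 0.5844 -0.2053  0.0363]
x [0.783 0.031 0.622] y [ 0.035 -0.999  0.007] z [ 0.621  0.016 -0.783]
q [-0.532  0.504  1.901  1.182  0.363 -0.052] F [0.62 1.85 1.69] gw 0.02806265976500906 1.1353464424610138
-y edge 28 slope deg 3.56 at mid 0.551 -0.3752
+x edge 22 slope deg -4.36 at mid -0.272 0.6407
-y edge y at x=.565 -0.3743
```

>>> send_rows(
  rows=[
    {"dx": 0,"dy": 2,"dz": 0,"roll": 0,"jaw": 0.4},
    {"dx": 0,"dy": 2,"dz": 0,"roll": 0,"jaw": 0.4},
    {"dx": 0,"dy": 2,"dz": 0,"roll": 0,"jaw": 0.4},
    {"dx": 0,"dy": 1.5,"dz": 0,"roll": 0,"jaw": 0.4},
    {"dx": 0,"dy": 0,"dz": 0,"roll": 0,"jaw": 0.4},
    {"dx": 0,"dy": 0,"dz": 0,"roll": 0,"jaw": 0.4},
  ],
)

```text
time_s: 22.22
ee_pos: [0.5964, -0.2119, 0.0212]
eef_rot: [3.134, -0.67, 0.04]
force: [3.4, 5.5, 3.2]
grip_width: 0.0281
grip_force: 2.4
```

```bash
python3 s.py; python3 v.py -.375|head -3;python3 v.py -.375|head -3
```

```text
22.22 p [ 0.5964 -0.2119  0.0212] grasp [ 0.5846 -0.2123  0.0361]
x [0.783 0.032 0.621] y [ 0.035 -0.999  0.006] z [ 0.621  0.017 -0.783]
q [-0.544  0.51   1.892  1.171  0.374 -0.051] F [3.35 5.52 3.25] gw 0.028075335038690905 2.44696743786335
-y edge 28 slope deg 2.13 at mid 0.551 -0.3809
+x edge 22 slope deg -2.93 at mid -0.281 0.6395
-y edge y at x=.565 -0.3804
-y edge 28 slope deg 2.16 at mid 0.551 -0.3806
+x edge 22 slope deg -2.68 at mid -0.281 0.6392
-y edge y at x=.565 -0.38
```

>>> send_rows(
  rows=[
    {"dx": 0,"dy": -5,"dz": 0,"roll": 0,"jaw": 0.4},
    {"dx": 0,"dy": -5,"dz": 0,"roll": 0,"jaw": 0.4},
    {"dx": -12,"dy": 0,"dz": -9.5,"roll": 0,"jaw": 0.4},
    {"dx": -12,"dy": 0,"dz": -9.5,"roll": 0,"jaw": 0.4},
    {"dx": -12,"dy": 0,"dz": -9.5,"roll": 0,"jaw": 0.4},
    {"dx": 0,"dy": 0,"dz": 0,"roll": 0,"jaw": 0.4},
    {"dx": 0,"dy": 0,"dz": 0,"roll": 0,"jaw": 0.4},
  ],
)

```text
time_s: 22.9
ee_pos: [0.5498, -0.204, 0.0209]
eef_rot: [3.133, -0.67, 0.039]
force: [0.2, -0.0, 0.2]
grip_width: 0.0284
grip_force: 0.0
```

```bash
python3 s.py; python3 - <<'E'
from v import *
hsv=cv2.cvtColor(c['frame'],cv2.COLOR_RGB2HSV)
wm=(hsv[...,1]<50)&(hsv[...,2]>170)&box(W,.38,.80,-.75,-.30,-.006,.006)
n,l,st,ce=cv2.connectedComponentsWithStats(wm.astype(np.uint8))
for i in range(1,n):
    if st[i,4]>25:
        q=W[l==i]; L=cv2.fitLine(q[:,:2].astype(np.float32),cv2.DIST_L2,0,.01,.01).ravel()
        print(st[i],np.round(q.mean(0),3),'dir',np.round(L[:2],3),np.round(q.min(0),3),np.round(q.max(0),3))
E
```

```text
22.9 p [ 0.5498 -0.204   0.0209] grasp [ 0.538  -0.2043  0.0357]
x [0.783 0.031 0.621] y [ 0.033 -0.999  0.007] z [ 0.621  0.015 -0.784]
q [-0.583  0.441  2.013  1.286  0.379 -0.206] F [ 0.23 -0.04  0.17] gw 0.028444846240752338 0.0
-y edge 28 slope deg 1.85 at mid 0.553 -0.3807
+x edge 21 slope deg -2.75 at mid -0.27 0.6386
-y edge y at x=.565 -0.3803
head 92 [[0.541, -0.538, 0.018], [0.553, -0.523, 0.034], [0.568, -0.516, 0.045]]
 z0.012 3 
 z0.020 26 [[0.541, -0.534, 0.021], [0.552, -0.525, 0.027], [0.569, -0.521, 0.03]]
 z0.030 17 [[0.541, -0.532, 0.03], [0.553, -0.524, 0.032], [0.567, -0.52, 0.038]]
 z0.038 39 [[0.541, -0.524, 0.038], [0.553, -0.52, 0.041], [0.567, -0.515, 0.046]]
plate 230 [[0.503, -0.578, 0.051], [0.552, -0.571, 0.055], [0.606, -0.564, 0.059]]
bottle 175 [[0.441, -0.327, 0.033], [0.526, -0.319, 0.04], [0.576, -0.278, 0.046]]
bottle 121 [[0.501, -0.268, 0.033], [0.539, -0.262, 0.04], [0.577, -0.252, 0.046]]
cuv 127 [[0.723, -0.337, 0.066], [0.741, -0.301, 0.074], [0.76, -0.282, 0.079]]
[340 263  67  53 349] [ 0.676 -0.428  0.001] dir [ 0.04  -0.999] [ 0.665 -0.534 -0.005] [ 0.688 -0.314  0.006]
[ 271  317  177  103 8244] [ 0.482 -0.581  0.001] dir [ 0.337 -0.941] [ 0.38  -0.747 -0.006] [ 0.595 -0.325  0.006]
```

>>> send_rows(
  rows=[
    {"dx": 0,"dy": 0,"dz": 0,"roll": 0,"jaw": 0.6},
    {"dx": 0,"dy": 0,"dz": 0,"roll": 0,"jaw": 0.8},
    {"dx": 0,"dy": 0,"dz": 0,"roll": 0,"jaw": 1},
    {"dx": 0,"dy": 0,"dz": 0,"roll": 0,"jaw": 1},
    {"dx": 0,"dy": 0,"dz": 0,"roll": 0,"jaw": 1},
  ],
  force=15,
)

```text
time_s: 23.37
ee_pos: [0.5501, -0.2037, 0.0206]
eef_rot: [3.133, -0.67, 0.04]
force: [3.7, -0.5, -2.3]
grip_width: 0.0082
grip_force: 15.0
```

```bash
python3 s.py
```

```text
23.37 p [ 0.5501 -0.2037  0.0206] grasp [ 0.5383 -0.204   0.0355]
x [0.783 0.031 0.621] y [ 0.035 -0.999  0.007] z [ 0.621  0.016 -0.784]
q [-0.583  0.442  2.013  1.287  0.379 -0.207] F [ 3.69 -0.5  -2.3 ] gw 0.008191497506700562 14.992542117834091
```

>>> send_rows(
  rows=[
    {"dx": 0.2,"dy": 4,"dz": 0.2,"roll": 0,"jaw": 1},
    {"dx": 0.4,"dy": 9,"dz": 0.4,"roll": 0,"jaw": 1},
    {"dx": 0.4,"dy": 10,"dz": 0.4,"roll": 0,"jaw": 1},
    {"dx": 0.4,"dy": 10,"dz": 0.4,"roll": 0,"jaw": 1},
    {"dx": 0.4,"dy": 10,"dz": 0.4,"roll": 0,"jaw": 1},
    {"dx": 0.4,"dy": 10,"dz": 0.4,"roll": 0,"jaw": 1},
    {"dx": 0.4,"dy": 10,"dz": 0.4,"roll": 0,"jaw": 1},
    {"dx": 0.4,"dy": 10,"dz": 0.4,"roll": 0,"jaw": 1},
    {"dx": 0.4,"dy": 10,"dz": 0.4,"roll": 0,"jaw": 1},
    {"dx": 0.4,"dy": 10,"dz": 0.4,"roll": 0,"jaw": 1},
    {"dx": 0.2,"dy": 8,"dz": 0.2,"roll": 0,"jaw": 1},
    {"dx": 0,"dy": 4,"dz": 0,"roll": 0,"jaw": 1},
  ],
)

```text
time_s: 24.37
ee_pos: [0.5592, -0.3083, 0.0206]
eef_rot: [3.135, -0.67, 0.04]
force: [0.8, 7.5, 4.1]
grip_width: 0.0078
grip_force: 15.0
```

```bash
python3 s.py; python3 v.py -.48 | grep -v cuv
```

```text
24.37 p [ 0.5592 -0.3083  0.0206] grasp [ 0.5474 -0.3087  0.0355]
x [0.783 0.031 0.621] y [ 0.036 -0.999  0.005] z [ 0.621  0.018 -0.784]
q [-0.748  0.544  1.833  1.097  0.512 -0.134] F [0.79 7.51 4.1 ] gw 0.00776824490511965 15.009227246046066
-y edge 28 slope deg 1.63 at mid 0.551 -0.4848
+x edge 22 slope deg -2.16 at mid -0.387 0.6472
-y edge y at x=.565 -0.4844
head 226 [[0.542, -0.536, 0.015], [0.558, -0.485, 0.036], [0.598, -0.477, 0.044]]
 z0.012 22 [[0.544, -0.524, 0.012], [0.567, -0.484, 0.017], [0.599, -0.483, 0.02]]
 z0.020 46 [[0.541, -0.535, 0.022], [0.555, -0.504, 0.027], [0.599, -0.483, 0.03]]
 z0.030 61 [[0.542, -0.531, 0.031], [0.557, -0.486, 0.035], [0.597, -0.478, 0.038]]
 z0.038 90 [[0.542, -0.523, 0.038], [0.561, -0.483, 0.041], [0.596, -0.477, 0.045]]
plate 229 [[0.504, -0.578, 0.051], [0.553, -0.571, 0.055], [0.606, -0.563, 0.058]]
bottle 362 [[0.443, -0.444, 0.033], [0.527, -0.427, 0.04], [0.583, -0.402, 0.045]]
bottle 237 [[0.441, -0.384, 0.033], [0.528, -0.371, 0.039], [0.585, -0.341, 0.045]]
```

>>> send_rows(
  rows=[
    {"dx": 0,"dy": 5,"dz": 0,"roll": 0,"jaw": 1},
    {"dx": 0,"dy": 6,"dz": 0,"roll": 0,"jaw": 1},
    {"dx": 0,"dy": 6,"dz": 0,"roll": 0,"jaw": 1},
    {"dx": 0,"dy": 4,"dz": 0,"roll": 0,"jaw": 1},
    {"dx": 0,"dy": 2,"dz": 0,"roll": 0,"jaw": 1},
    {"dx": 0,"dy": 0,"dz": 0,"roll": 0,"jaw": 1},
    {"dx": 0,"dy": 0,"dz": 0,"roll": 0,"jaw": 1},
  ],
)

```text
time_s: 25.0
ee_pos: [0.5599, -0.3312, 0.0207]
eef_rot: [3.134, -0.67, 0.04]
force: [2.1, 2.7, -1.6]
grip_width: 0.0083
grip_force: 15.0
```

```bash
python3 s.py; cat > b.py <<'E'
from v import *
# profile along the buffer axis near the top of head (z .036-.050), x .545-.565
p=W[box(W,.53,.575,-.545,-.47,.030,.052)]
o=np.argsort(-p[:,1]); 
for y in np.arange(-.486,-.545,-.003):
    q=p[abs(p[:,1]-y)<.0015]
    print(round(y,3),len(q),np.round(q[:,2].max(),3) if len(q) else '',end='; ')
f=c['frame'][290:370,330:410,::-1]; cv2.imwrite('pics/b%d.png'%int(get_obs()['time_s']*10),cv2.resize(f,None,fx=7,fy=7,interpolation=cv2.INTER_CUBIC))
E
python3 b.py -- 2>/dev/null | tail -1; python3 v.py -.505|head -3
```

```text
25.0 p [ 0.5599 -0.3312  0.0207] grasp [ 0.5481 -0.3315  0.0356]
x [0.783 0.031 0.621] y [ 0.035 -0.999  0.006] z [ 0.621  0.017 -0.784]
q [-0.779  0.568  1.791  1.064  0.538 -0.121] F [ 2.07  2.74 -1.57] gw 0.00826995801273114 15.003547668457031
-y edge 19 slope deg 2.32 at mid 0.552 -0.5079
+x edge 22 slope deg -1.97 at mid -0.411 0.6482
-y edge y at x=.565 -0.5073
```

>>> send_rows(
  rows=[
    {"dx": 0,"dy": 1,"dz": 0,"roll": 0,"jaw": 1},
    {"dx": 0,"dy": 1,"dz": 0,"roll": 0,"jaw": 1},
    {"dx": 0,"dy": 1,"dz": 0,"roll": 0,"jaw": 1},
    {"dx": 0,"dy": 1,"dz": 0,"roll": 0,"jaw": 1},
  ],
)

```text
time_s: 25.43
ee_pos: [0.56, -0.3349, 0.0207]
eef_rot: [3.134, -0.669, 0.04]
force: [-0.3, 6.5, -0.3]
grip_width: 0.008
grip_force: 15.0
```

>>> send_rows(
  rows=[
    {"dx": 0,"dy": 1,"dz": 0,"roll": 0,"jaw": 1},
    {"dx": 0,"dy": 1,"dz": 0,"roll": 0,"jaw": 1},
    {"dx": 0,"dy": 1,"dz": 0,"roll": 0,"jaw": 1},
  ],
)

```text
time_s: 25.68
ee_pos: [0.56, -0.3379, 0.0207]
eef_rot: [3.134, -0.669, 0.04]
force: [-0.6, 5.0, -0.5]
grip_width: 0.0079
grip_force: 15.0
```

```bash
python3 b.py -.514 2>/dev/null
```

```text
-y edge 23 slope deg 2.6 at mid 0.551 -0.5141
+x edge 22 slope deg -1.74 at mid -0.42 0.6482
-y edge y at x=.565 -0.5135
head 292 [[0.541, -0.535, 0.013], [0.558, -0.51, 0.035], [0.596, -0.461, 0.044]]
 z0.012 24 [[0.542, -0.524, 0.012], [0.572, -0.487, 0.013], [0.598, -0.464, 0.019]]
 z0.020 60 [[0.541, -0.534, 0.021], [0.564, -0.492, 0.027], [0.596, -0.461, 0.03]]
 z0.030 82 [[0.54, -0.529, 0.03], [0.554, -0.472, 0.034], [0.59, -0.46, 0.038]]
 z0.038 118 [[0.541, -0.523, 0.038], [0.557, -0.511, 0.04], [0.596, -0.461, 0.044]]
plate 232 [[0.504, -0.577, 0.05], [0.553, -0.571, 0.055], [0.606, -0.564, 0.059]]
bottle 373 [[0.444, -0.475, 0.033], [0.528, -0.457, 0.04], [0.583, -0.436, 0.046]]
bottle 245 [[0.442, -0.42, 0.033], [0.531, -0.402, 0.039], [0.586, -0.375, 0.045]]
cuv 124 [[0.723, -0.337, 0.066], [0.74, -0.302, 0.074], [0.76, -0.284, 0.078]]
-0.486 0 ; -0.489 0 ; -0.492 0 ; -0.495 0 ; -0.498 0 ; -0.501 0 ; -0.504 0 ; -0.507 12 0.043; -0.51 26 0.044; -0.513 24 0.043; -0.516 17 0.044; -0.519 18 0.045; -0.522 24 0.048; -0.525 9 0.039; -0.528 1 0.03; -0.531 1 0.032; -0.534 2 0.031; -0.537 1 0.034; -0.54 7 0.035; -0.543 6 0.036;
```

>>> send_rows(
  rows=[
    {"dx": 0,"dy": 1,"dz": 0,"roll": 0,"jaw": 1},
    {"dx": 0,"dy": 1,"dz": 0,"roll": 0,"jaw": 1},
    {"dx": 0,"dy": 1,"dz": 0,"roll": 0,"jaw": 1},
  ],
)

```text
time_s: 25.98
ee_pos: [0.5601, -0.3409, 0.0207]
eef_rot: [3.134, -0.669, 0.04]
force: [-0.6, 5.8, 0.4]
grip_width: 0.0079
grip_force: 15.0
```

>>> send_rows(
  rows=[
    {"dx": 0,"dy": 1,"dz": 0,"roll": 0,"jaw": 1},
    {"dx": 0,"dy": 1,"dz": 0,"roll": 0,"jaw": 1},
    {"dx": 0,"dy": 1,"dz": 0,"roll": 0,"jaw": 1},
  ],
)

```text
time_s: 26.23
ee_pos: [0.5602, -0.3438, 0.0207]
eef_rot: [3.135, -0.669, 0.04]
force: [0.1, 6.9, 0.4]
grip_width: 0.0079
grip_force: 15.0
```

```bash
python3 s.py; cat > hd.py <<'E'
from h import *
import sys
def rear(c):
    W=pts(c); m=(W[...,0]>.535)&(W[...,0]<.575)&(W[...,1]<-.505)&(W[...,1]>-.56)&(W[...,2]>.036)&(W[...,2]<.049)
    q=W[m]; return len(q),np.round(np.percentile(q[:,1],[1,3,5,10]),4)
print('init',rear(dict(np.load('/tmp/scene.npz'))))
for i in range(2): c=shot('scene'); print('now',rear(c))
f=c['frame'][300:370,340:410,::-1]; cv2.imwrite('pics/hd.png',cv2.resize(f,None,fx=8,fy=8,interpolation=cv2.INTER_CUBIC))
E
python3 hd.py; python3 v.py -.52|head -1
```

```text
26.23 p [ 0.5602 -0.3438  0.0207] grasp [ 0.5485 -0.3441  0.0356]
x [0.784 0.031 0.621] y [ 0.036 -0.999  0.005] z [ 0.62   0.018 -0.784]
q [-0.796  0.582  1.766  1.045  0.555 -0.114] F [0.06 6.9  0.41] gw 0.007894756739522616 15.007064938545227
init (66, array([-0.5593, -0.558 , -0.5576, -0.5551]))
now (115, array([-0.5579, -0.557 , -0.5558, -0.5515]))
now (117, array([-0.5591, -0.5571, -0.5562, -0.5504]))
-y edge 13 slope deg 2.55 at mid 0.551 -0.5209
```

```bash
sed -i 's/>-.56)/>-.54)/' hd.py; python3 hd.py; python3 - <<'E'
from h import *
# 1-D shift of head/knob texture along the bay axis: sample image along axis line at z=.044, both times
a=dict(np.load('/tmp/scene.npz')); b=shot('scene')
ys=np.arange(-.56,-.50,.001)
for off in (-.008,0,.008):
    P=np.stack([.5565+off-.036*(ys+.57),ys,np.full_like(ys,.040)],1)
    for c in(a,b):
        uv=cv2.projectPoints(P,c['rvec'].astype(float),c['tvec'].astype(float),c['camera_matrix'],c['D'])[0].reshape(-1,2).astype(np.float32)
        g=cv2.remap(cv2.cvtColor(c['frame'],cv2.COLOR_RGB2GRAY),uv[:,0],uv[:,1],cv2.INTER_LINEAR).ravel()
        print(off,list(map(int,g[::2])))
E
```

```text
init (45, array([-0.5241, -0.524 , -0.5239, -0.5233]))
now (93, array([-0.5305, -0.5301, -0.5298, -0.529 ]))
now (92, array([-0.5304, -0.5298, -0.5296, -0.5287]))
-0.008 [178, 170, 96, 77, 77, 76, 75, 75, 75, 101, 159, 190, 186, 186, 187, 187, 167, 86, 37, 34, 35, 35, 43, 195, 244, 244, 244, 244, 244, 244, 243]
-0.008 [183, 174, 97, 78, 79, 78, 77, 77, 77, 103, 162, 194, 186, 163, 75, 33, 34, 35, 35, 47, 105, 147, 154, 149, 141, 154, 157, 158, 158, 158, 158]
0 [197, 204, 127, 76, 80, 80, 80, 82, 87, 127, 209, 226, 224, 233, 234, 213, 117, 53, 34, 33, 38, 37, 49, 174, 244, 243, 242, 244, 242, 243, 241]
0 [201, 209, 129, 77, 83, 83, 83, 84, 89, 130, 212, 230, 211, 105, 52, 26, 35, 38, 37, 42, 80, 141, 156, 147, 151, 157, 158, 157, 157, 159, 158]
0.008 [85, 88, 61, 50, 49, 65, 55, 66, 53, 54, 62, 62, 64, 59, 58, 48, 49, 32, 25, 30, 35, 36, 36, 43, 49, 49, 48, 48, 48, 49, 48]
0.008 [86, 89, 63, 51, 49, 66, 57, 68, 55, 56, 64, 63, 65, 43, 31, 25, 30, 34, 36, 48, 98, 145, 158, 154, 152, 157, 158, 157, 157, 156, 157]
```

View pics/hd.png

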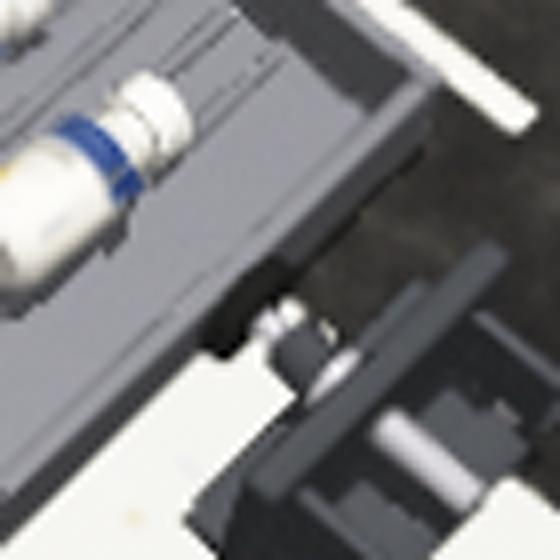

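>>> send_rows(
  rows=[
    {"dx": 0,"dy": 0,"dz": 0,"roll": 0,"jaw": 1},
    {"dx": 0,"dy": 0,"dz": 0,"roll": 0,"jaw": 0.7},
    {"dx": 0,"dy": 0,"dz": 0,"roll": 0,"jaw": 0.5},
    {"dx": 0,"dy": 0,"dz": 0,"roll": 0,"jaw": 0.5},
    {"dx": 0,"dy": 0,"dz": 0,"roll": 0,"jaw": 0.5},
    {"dx": 3,"dy": 0,"dz": -4,"roll": 0,"jaw": 0.5},
    {"dx": 9,"dy": 0,"dz": -12,"roll": 0,"jaw": 0.5},
    {"dx": 12,"dy": 0,"dz": -15,"roll": 0,"jaw": 0.5},
    {"dx": 18,"dy": 0,"dz": -24,"roll": 0,"jaw": 0.5},
    {"dx": 18,"dy": 0,"dz": -24,"roll": 0,"jaw": 0.5},
    {"dx": 12,"dy": 0,"dz": -15,"roll": 0,"jaw": 0.5},
    {"dx": 0,"dy": 0,"dz": 0,"roll": 0,"jaw": 0.5},
  ],
)

```text
time_s: 27.53
ee_pos: [0.5595, -0.3451, 0.1448]
eef_rot: [3.126, -0.675, 0.044]
force: [-0.3, 0.0, 1.0]
grip_width: 0.0233
grip_force: 0.0
```

```bash
python3 s.py; python3 hd.py; python3 v.py -.52|grep -v z0; python3 - <<'E'
from v import *
D=pts(shot('side')); q=D[box(D,.60,.70,-.10,-.05,.026,.04)]; pr('short',q)
for y in (.087,.006): pr('lane',D[box(D,.615,.70,y-.015,y+.015,.036,.055)])
E
```

```text
27.53 p [ 0.5595 -0.3451  0.1448] grasp [ 0.5477 -0.3453  0.1596]
x [0.78  0.034 0.625] y [ 0.034 -0.999  0.012] z [ 0.625  0.012 -0.781]
q [-0.798  0.375  1.721  0.779  0.705  0.213] F [-0.31  0.01  0.99] gw 0.023343623095169266 0.0
init (45, array([-0.5241, -0.524 , -0.5239, -0.5233]))
now (97, array([-0.5303, -0.5301, -0.53  , -0.5291]))
now (93, array([-0.5304, -0.53  , -0.5297, -0.5289]))
-y edge 18 slope deg 2.61 at mid 0.551 -0.5205
+x edge 22 slope deg -2.38 at mid -0.426 0.6487
-y edge y at x=.565 -0.5199
head 326 [[0.541, -0.536, 0.013], [0.561, -0.514, 0.036], [0.597, -0.461, 0.045]]
plate 233 [[0.504, -0.577, 0.051], [0.553, -0.571, 0.055], [0.605, -0.564, 0.058]]
bottle 378 [[0.444, -0.482, 0.033], [0.528, -0.463, 0.04], [0.584, -0.442, 0.046]]
bottle 370 [[0.442, -0.423, 0.033], [0.531, -0.404, 0.039], [0.585, -0.382, 0.046]]
cuv 125 [[0.722, -0.337, 0.066], [0.74, -0.302, 0.074], [0.759, -0.285, 0.078]]Traceback (most recent call last):
  File "<stdin>", line 1, in <module>
  File "v.py", line 16, in <module>
    k=edge('-y edge',.46,.645,Y-.03,Y+.03,1,-1); edge('+x edge',.60,.69,Y+.02,Y+.17,0,1)
  File "v.py", line 12, in edge
    A=np.array(A);B=np.array(B); k=np.polyfit(A,B,1); g=abs(B-np.polyval(k,A))<.004; k=np.polyfit(A[g],B[g],1)
                                                                                       ~~~~~~~~~~^^^^^^^^^^^^^
    raise TypeError("expected non-empty vector for x")
TypeError: expected non-empty vector for x
```

Released, tote holds with the buffer pressed about 6 mm, both bottles lying in it, cuvette box unmoved. Robot is clear, so I hand in.

```bash
python3 -c "
from station import *
print(hand_in())"
```

```text
the job is handed in; nothing more can be done
None
```

Job handed in after about 28 s on the robot's clock: both tall bottles lie in the tote, and after release the tote stays bearing on the buffer, pressed about 6 mm (roughly 1.3 N). The cuvette box is where it was, and I never touched the short bottle, though my last camera check of the tray failed to run.

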